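Bolt the work stop to the T-slot plate

ROBOT

A 6-joint arm with a two-finger parallel gripper is mounted at the origin on a cart in front of the work surface, level with it; the furniture and walls round the work are solid. World frame = base frame: x ahead of the robot, y to its left, z up, the work surface at z = 0. Lengths are in mm, angles in rad, forces in N, time in s.
With the tool pointing down it reaches from about 300 to 950 mm from the base axis. Payload 3.1 kg.
Tool frame: the origin (TCP) lies where the fingers leave the gripper's body, on its centre line; the fingertips stand env.nose_length ahead of it and the grasp point (between the pads) lies 54 mm ahead of it (env.nose_length is the distance from the TCP to the fingertips, in mm); z points along the fingers, y is the line along which they close (so a half turn about z gives the same grasp; the last joint's range is limited). The gripper opens to 85 mm and grips with 20 to 120 N. Pads are 22 mm wide; open, the fingers measure 114 mm over their backs; the gripper's body (76 mm by 85 mm) begins 54 mm behind the grasp point. The pads swing forward as they close: fully open they stand 13 mm farther back than shut.
Start: joints at [1.062, 0.308, 1.634, -0, 1.2, -0.07], TCP at [265.559, 565.784, 303.872] pointing down, gripper open.
Joint ranges: [-3.06, 3.06], [-0.79, 1.96], [0.05, 2.63], [-1.19, 4.34], [0.05, 2.64], [-2.94, 2.94]. Speed limits (rad/s): [2.79, 2.79, 3.14, 3.14, 3.14, 3.14].

INTERFACE

Orientations are given as a unit quaternion [w, x, y, z].
In Python, from rig import env gives the robot as it stands.
- The arm moves only by the tool drive_tool, never from a script. Its arguments are lists of equal length, an entry for each row: "xyz": the shift along the tool's x, y, z each as a share of 100 mm, from -1 to 1, a list of three; "turn": the turn, a rotation vector about the tool's x, y, z each as a share of 60 degrees, from -1 to 1, a list of three. A call has 1 to 5 rows; each row is the pose to reach, as a shift and turn from the pose commanded when the call began, along the tool's axes at that moment; what a row does not reach only later rows make up. A row lasts 1/10 s, in which the tool goes at most 50 mm and 8.59 degrees, less where a joint would pass 70% of its speed; a pose out of reach is approached as far as the arm can. A call with a number of a shift or a turn outside -1 to 1 is refused whole. A call with a gripper value outside its range is refused whole. "gripper" is the opening, from 0 (shut) to 1 (fully open), set as the call begins (left out, the last holds). The fingers move at their own pace and stop on an object; the grip force is fixed at half the most. Time passes only in rows, so rows that repeat a pose let the fingers close. It gives the time, the measured TCP pose, the force, the opening and the grip force at its end, in the units of the state.
- env.observe(): the state, without advancing time (a new reading comes with each control period).
- env.grab_frame(name): name is "side" or "top"; returns the picture (400x640x3 uint8, red, green, blue); there is no depth.
- env.camera_model(name): a dict with "mtx" (3x3 intrinsics, pixels), "k1" (the pictures are not rectified: a ray, as slopes to the right and down, at radius r is drawn at 1 + k1 r^2 times it, then the intrinsics apply), "R" (3x3) and "t" (3): a world point X has camera coordinates R X + t. Camera axes: x right, y down, z forward; pixel columns grow to the right and rows downward; lengths in mm; the calibration is good to about 2 mm. A picture is of the moment at which its call begins. camera_model takes no time and is no camera call.
- env.job_done(): hands the job in; it is judged then, once.
Trained networks look in the newest picture that a camera, given by its name, has taken for a name from the list of things; names that differ only in an ending like _2 or _b are one class to them, and where a whole thing is asked for, a point or a joint stands for the part that bears it (a point fixed in the world has none). Each returns a list of dicts, best first, with "conf" (0 to 1); they miss things now and then, are a little off and sometimes report something else, mostly with a low value. They report only what shows in the picture. A call takes as long as a camera call.
- env.recognise(camera, name): "centre" ([column, row] in pixels, amid what is visible of it).
- env.landmark_of(camera, name): "centre" ([column, row] in pixels: a listed point, or the origin of a listed thing).
The state is a dict: "time_s": time; "joints": joint angles; "dq": joint speeds; "joint_torque": joint torques, N m; "tool_pos": TCP position; "tcp_rot": TCP orientation; "force": force on the tool from outside, world axes, zero at the start; "ft_torque": the same for the moment, N m; "gripper_width": opening from 0.0 (shut) to 1.0 (fully open); "grasp_force": force on a finger pad.
Only numpy, scipy, OpenCV 4.12 (cv2) and the standard library are available. Lean on these libraries where they do the work, as an engineer would, in place of code of your own. Each camera call takes 0.05 s, during which the arm holds its last target. There are 200 camera calls.

TASK

Bolt the blue work stop down on the T-slot plate: take the T-bolt with its hex nut out of the wooden rack, let its head down into the middle slot in front of the stop's open notch, turn it a quarter turn clockwise so that the head lies square under the slot's lips, and slide it home in the notch until the shank bears on the notch's end. Then tighten the nut clockwise by hand until it is firmly snug but not overtightened, without forcing the bolt down, and let go. The stop is already set to position, so do not shift it, and leave the other things on the bench alone.

Things in the scene. Friction and masses are not known exactly. Their poses are not given: they have to be found in the camera images.
- hex_nut: steel hex nut that already runs on the T-bolt, the thing to grip: 27 mm across flats, hexagon 36 mm tall over a round collar 36 mm wide and 5 mm thick. Origin on the bolt's axis, 26 mm above the collar's underside, 15 mm below the nut's top. z up along the bolt; x is normal to a pair of flats (others at +-60 degrees). Clockwise from above it runs down a coarse thread on a held bolt
- nut_collar (a point): middle of the nut's bearing face, under its collar. Nut and bolt turn together by thread friction (0.07 N m) until the head is stopped. Then the nut runs down, within 1 to 4.5 rad, at under 0.1 N m. When it clamps, the torque climbs within about 0.4 rad to 0.25 to 0.3 N m, felt while turning (it falls off at rest): that is snug, 30 to 50 N; 0.4 rad more is too tight
- t_bolt: dark steel T-bolt that carries the nut, 82 mm tall, shank 16 mm thick; with the nut about 0.25 kg. Hammer head 30 mm long (its x), 17.5 mm wide (its y), 8 mm thick, lower edges chamfered. Origin in the middle of the head's underside, z up. It starts upright, head down, in the rack's pocket, 25 mm deep, with some 2 mm of play round the head
- bolt_head (a point): middle of the T-bolt's head, 4 mm above its underside; axes as the bolt's (x along the head). Two opposite corners of the head are rounded so that in the slot it turns clockwise from above, from in line with the slot to about 0.15 rad past square, where it stops on the undercut's walls; counter-clockwise it jams half-way
- tslot_plate: fixed grey iron plate 150 x 300 x 32 mm with three T-slots along its y; origin under its middle. Slots at x = -50, 0 and 50 mm: 20 mm wide between lips from z = 21 to 32 mm (its top), undercut 32 mm wide from z = 8 (floor) to 21 mm. The stop sits over the middle slot
- work_stop: blue work stop, 2 kg, loose on the plate, a key under it in the middle slot. Foot 90 mm (x) by 140 mm (y, along the slot), 12 mm thick, origin in the middle of its underside. Front edge at y = -70 mm; an open notch 20 mm wide runs from there to y = -40 mm over the slot. A fence 57 mm tall stands across it at y = 22 mm. A push of about 10 N along the slot shifts it
- notch_seat (a point): on the foot's top face, 12 mm above its underside: where the bolt's axis is when the shank bears on the notch's end (y = -48 mm in the stop's frame); y points from the notch's mouth to its end
- bolt_rack: fixed wooden rack block 150 x 64 x 31 mm holding the bolt, a step block and washers at its other end; origin under its middle. The bolt's pocket is at x = -35 mm, its floor 6 mm above the bench
- cork_block: cork sanding block 62 x 112 x 37 mm, to be left alone; origin under its middle
- yellow_tape_measure: yellow tape measure 35 x 82 x 62 mm, to be left alone; origin under its middle
- red_marker: white felt marker with a red cap, 16 x 120 x 17 mm, lying, to be left alone; origin under its middle

How it is judged:
By the outcome, as a careful person would: the job done as asked, in the order asked, and still so for the second after the job is handed in, with the robot touching nothing.
It also fails if it takes over 67 s, if anything falls off the work surface, if the arm or the gripper's body presses on something with over 40 N, if the wrist force passes 120 N, or if a joint passes its speed limit or range.

## Working session

There is one attempt and no reset: what is moved stays moved. The work goes in short steps, Python scripts to look and compute and a tool call to move; the robot and the scene stay as the last step left them, time stands still between calls to the robot, and variables do not carry over. Pictures are saved under pics/ and viewed, at most 13 in all, crops included, and the job is handed in when it is done.

Besides the shell and the picture viewer there is one more tool, called as a command line: name --argument value ..., lists and objects as JSON in quotes. drive_tool: Moves the arm, as the interface text tells. Its arguments: {"type":"object","properties":{"xyz":{"type":"array","items":{"type":"array","items":{"type":"number"}}},"turn":{"type":"array","items":{"type":"array","items":{"type":"number"}}},"gripper":{"type":"number"}},"required":["xyz","turn"]}

```bash
mkdir -p pics; ls; cat > h.py <<'E'
import numpy as np, cv2
from rig import env
def ray(cam,px):
    m=env.camera_model(cam);K=np.array(m["mtx"]);R=np.array(m["R"]);t=np.array(m["t"])
    d=np.linalg.solve(K,[px[0],px[1],1.])[:2];s=d.copy()
    for _ in range(20): s=d/(1+m["k1"]*(s@s))
    return -R.T@t, R.T@np.array([s[0],s[1],1.])
def onz(cam,px,z):
    o,d=ray(cam,px); return o+d*(z-o[2])/d[2]
def proj(cam,X):
    m=env.camera_model(cam);K=np.array(m["mtx"]);c=np.array(m["R"])@np.array(X,float)+np.array(m["t"])
    s=c[:2]/c[2];s=s*(1+m["k1"]*(s@s));return (K@np.array([s[0],s[1],1]))[:2]
def tri(p,q):
    A=[];b=[]
    for c,x in(("side",p),("top",q)):
        o,d=ray(c,x);d=d/np.linalg.norm(d);P=np.eye(3)-np.outer(d,d);A.append(P);b.append(P@o)
    A=np.vstack(A);b=np.hstack(b);x=np.linalg.lstsq(A,b,rcond=None)[0];return x,np.linalg.norm(A@x-b)
def snap(cam,name):
    f=env.grab_frame(cam);cv2.imwrite(f"pics/{name}.png",f[:,:,::-1]);return f
E
python3 - <<'E'
from h import *
np.set_printoptions(precision=1,suppress=True)
a=snap("side","s0");b=snap("top","t0")
print(env.nose_length)
for c in("side","top"): print(c,"cam at",-np.array(env.camera_model(c)["R"]).T@env.camera_model(c)["t"])
for n in "hex_nut nut_collar t_bolt bolt_head tslot_plate work_stop notch_seat bolt_rack".split():
    L=[env.landmark_of(c,n) for c in("side","top")]
    print(n,[[(np.round(d["centre"],1),round(d["conf"],2)) for d in l[:2]] for l in L], tri(L[0][0]["centre"],L[1][0]["centre"]) if L[0] and L[1] else "")
print(env.observe())
cv2.imwrite("pics/both.png",cv2.resize(np.vstack([a,b])[:,:,::-1],(480,600)))
E
```

```text
pics
72.6
side cam at [  64.2 -771.3  593.1]
top cam at [ 537.9   78.8 1467.2]
hex_nut [[(array([351.1, 287.2]), 0.7)], [(array([440.4, 242.6]), 0.45)]] (array([ 494.1, -273.9,   72.8]), np.float64(11.484619155070481))
nut_collar [[(array([278.6, 238.9]), 0.71), (array([353.5, 300.5]), 0.56)], [(array([434.7, 240.4]), 0.6)]] (array([ 446.3, -205. ,  181.5]), np.float64(98.60904624930771))
t_bolt [[(array([353.4, 311.5]), 0.88)], [(array([428.9, 244.6]), 0.68)]] (array([ 495. , -264.9,    1.7]), np.float64(4.526638885269074))
bolt_head [[(array([352. , 309.2]), 0.97)], [(array([430.9, 245.3]), 0.7)]] (array([ 491.7, -267.2,   11.6]), np.float64(1.6248925549138455))
tslot_plate [[(array([277.4, 238.3]), 0.88), (array([444.1, 273.2]), 0.48)], [(array([310.1, 232. ]), 0.89)]] (array([522.8,  88.1,  -6.2]), np.float64(2.2213696702249393))
work_stop [[(array([271.3, 220. ]), 0.83), (array([278.6, 236. ]), 0.48)], [(array([299. , 230.2]), 0.73), (array([360.5, 156.1]), 0.53)]] (array([526.6, 120.4,  35.5]), np.float64(4.148963702555767))
notch_seat [[(array([280.6, 223.5]), 0.67)], [(array([315.3, 230.1]), 0.97)]] (array([528.4,  73.3,  45.5]), np.float64(3.0661068365135407))
bolt_rack [[(array([362.6, 304.1]), 0.62), (array([228.6, 199.4]), 0.23)], [(array([428.2, 229.1]), 0.85)]] (array([ 534.6, -259.1,   -1.6]), np.float64(5.823108285114787))
{'time_s': 0.9, 'joints': array([ 1.1,  0.3,  1.6, -0. ,  1.2, -0.1]), 'dq': array([-0.,  0., -0.,  0., -0.,  0.]), 'joint_torque': array([  0. , -41.5, -27.7,   0. ,   0. ,  -0. ]), 'tool_pos': array([265.6, 565.8, 303.9]), 'tcp_rot': array([0. , 0.2, 1. , 0. ]), 'force': array([-0.3, -0.1,  1.9]), 'ft_torque': array([ 0.1,  0. , -0. ]), 'grasp_force': 0.0, 'gripper_width': 0.9947433379713286}
```

```bash
python3 - <<'E'
import cv2,numpy as np
a=cv2.imread("pics/s0.png");b=cv2.imread("pics/t0.png")
cv2.imwrite("pics/A.png",a)
cv2.imwrite("pics/B.png",np.vstack([cv2.resize(b[170:290,230:390],(800,600))[:0],cv2.resize(b[140:320,230:480],(800,576),interpolation=cv2.INTER_CUBIC)]))
E
```

```text
(no output)
```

View pics/A.png

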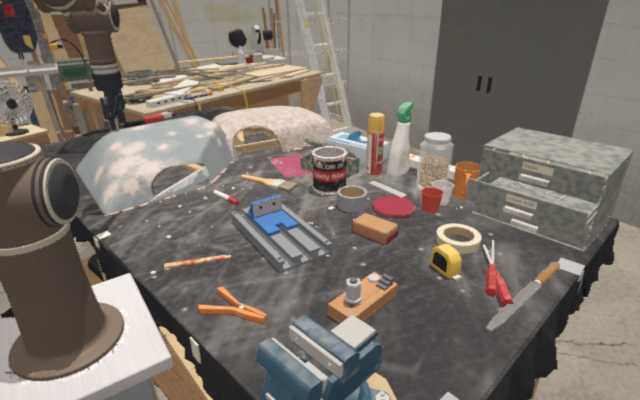

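View pics/B.png

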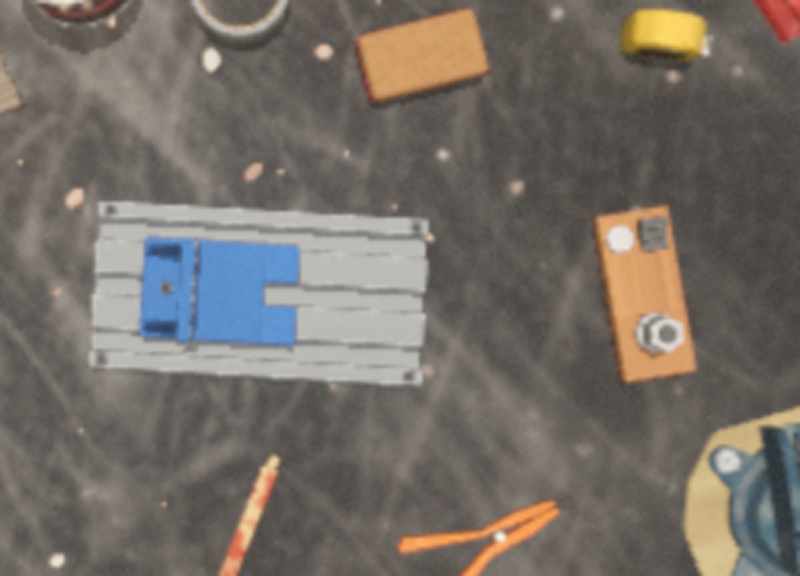

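The side picture shows the plate with the blue stop at about (275,220) and the bolt in the rack at (352,290). In the top picture the nut is at about (437,244), the notch mouth at about (322,233), and the plate is nearly along world y. Next I work out metric positions.

```bash
python3 - <<'E'
from h import *
np.set_printoptions(precision=1,suppress=True)
C=lambda x,y:(230+x/3.2,140+y/3.2)
for n,p,z in [("pl",(99,203),32),("pr",(428,221),32),("pbr",(420,383),32),("pbl",(90,365),32),
 ("slot up R",(424,290),32),("slot dn R",(424,312),32),("notch up in",(265,287),44),("notch dn in",(265,305),44),("mouth up",(299,286),44),("mouth dn",(297,307),44),("stopTR",(299,244),44),("stopBR",(295,346),44),
 ("nut top",(662,333),88),("rackTL",(597,217),31),("rackTR",(668,207),31),("rackBR",(696,369),31),("rackBL",(624,382),31)]:
    print(n,onz("top",C(*p),z))
for n,p,z in[("seat",(315.3,230.1),44),("bh",(430.9,245.3),10),("nutO",(440.4,242.6),68),("collar",(434.7,240.4),42),("plate",(310.1,232),0),("rack",(428.2,229.1),0)]: print(n,onz("top",p,z))
# side view of bolt at candidate axis
for z in (6,31,40,45,82,88): print(z,proj("side",[491,-266,z]))
a=cv2.imread("pics/s0.png")[265:330,320:405];b=cv2.imread("pics/t0.png")[195:270,405:460]
cv2.imwrite("pics/C.png",np.hstack([cv2.resize(a,(425,325),interpolation=cv2.INTER_CUBIC),cv2.resize(b,(238,325),interpolation=cv2.INTER_CUBIC)]))
E
```

```text
pl [604.7 230.4  32. ]
pr [593. -67.  32.]
pbr [447.4 -61.1  32. ]
pbl [459.1 235.2  32. ]
slot up R [530.7 -63.9  32. ]
slot dn R [511.  -64.1  32. ]
notch up in [531.3  79.4  44. ]
notch dn in [515.3  79.1  44. ]
mouth up [532.7  49.   44. ]
mouth dn [514.   50.6  44. ]
stopTR [570.2  49.6  44. ]
stopBR [479.3  51.8  44. ]
nut top [ 496.9 -265.    88. ]
rackTL [ 599.  -220.2   31. ]
rackTR [ 609.  -284.7   31. ]
rackBR [ 463.3 -309.9   31. ]
rackBL [ 450.8 -244.9   31. ]
seat [530.3  72.3  44. ]
bh [ 490.7 -266.9   10. ]
nutO [ 500.5 -279.9   68. ]
collar [ 505.9 -270.2   42. ]
plate [524.2  87.3   0. ]
rack [ 537.9 -261.2    0. ]
6 [350.7 311.1]
31 [351.  301.7]
40 [351.1 298.2]
45 [351.2 296.3]
82 [351.6 281.6]
88 [351.6 279.1]
```

View pics/C.png

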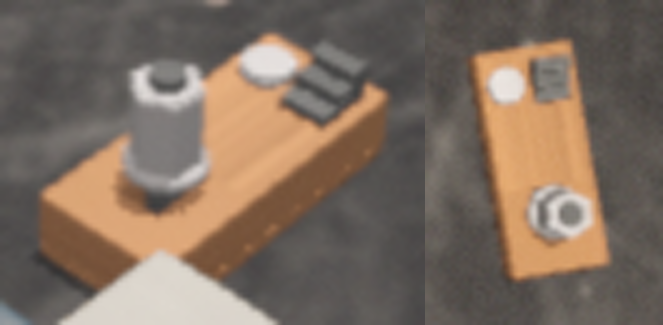

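```bash
python3 - <<'E'
from h import *
np.set_printoptions(precision=1,suppress=True)
print("bolttop",tri((353.4,279.6),(438,244.3)))
print("head",tri((352,309.2),(430.9,245.3)))
for q in [(353.4,279.6)]: print(onz("side",q,88))
# pocket from rack corners
r=np.array([[599,-220.2],[609,-284.7],[463.3,-309.9],[450.8,-244.9]]);c=r.mean(0)
x=(r[0]-r[3])+(r[1]-r[2]);x/=np.linalg.norm(x);print(c,x,np.arctan2(x[1],x[0]),c-35*x)
for z in (36,40,44,48): 
    print(z,proj("side",[495,-266,z]),proj("side",[495-18*.5,-266-18*.866,z]))
# hex edges in top
b=cv2.imread("pics/t0.png")[228:260,418:454]
cv2.imwrite("pics/D.png",cv2.resize(b,(720,640),interpolation=cv2.INTER_CUBIC)[:600])
E
```

```text
bolttop (array([ 495.4, -267.9,   86.2]), np.float64(1.528817530024771))
head (array([ 491.7, -267.2,   11.6]), np.float64(1.6248925549138455))
[ 492.9 -269.2   88. ]
[ 530.5 -264.9] [1.  0.2] 0.16818181210469207 [ 496.  -270.8]
36 [352.6 299. ] [354.1 304.9]
40 [352.6 297.5] [354.1 303.4]
44 [352.7 295.9] [354.2 301.8]
48 [352.7 294.4] [354.2 300.2]
```

View pics/D.png

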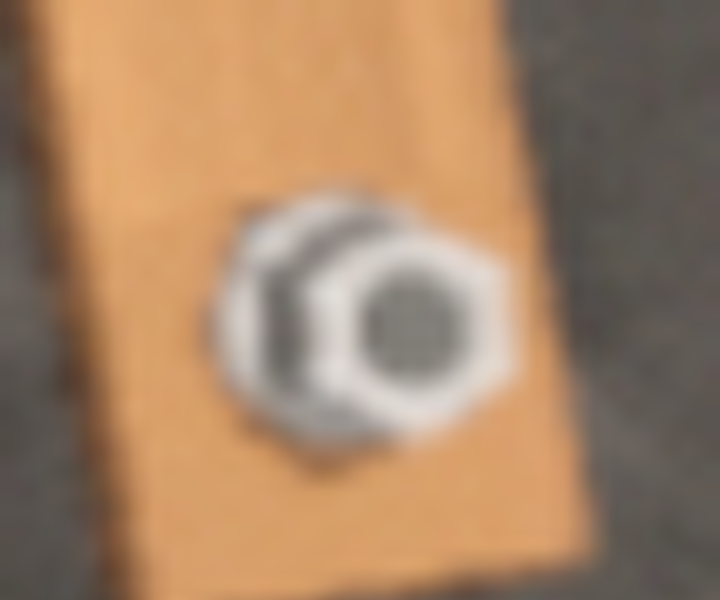

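```bash
cat >> h.py <<'E'
from scipy.spatial.transform import Rotation as Rot
def pose():
    s=env.observe();w,x,y,z=s["tcp_rot"];return np.array(s["tool_pos"]),Rot.from_quat([x,y,z,w])
def rel(p,yaw):
    """shift/turn shares to reach TCP p with tool y at world yaw (deg), pointing down"""
    c,R=pose();a=np.radians(yaw);y=np.array([np.cos(a),np.sin(a),0]);z=np.array([0,0,-1.]);T=Rot.from_matrix(np.c_[np.cross(y,z),y,z])
    return R.inv().apply(np.array(p)-c)/100,(R.inv()*T).as_rotvec()/np.radians(60)
def st():
    s=env.observe();c,R=pose();y=R.as_matrix()[:,1]
    print("t",round(s["time_s"],2),"p",c.round(1),"yaw",round(np.degrees(np.arctan2(y[1],y[0])),2),"z",R.as_matrix()[:,2].round(3),"F",np.round(s["force"],1),"M",np.round(s["ft_torque"],3),"w",round(s["gripper_width"],3),"g",s["grasp_force"],"j6",round(s["joints"][5],3))
E
python3 - <<'E'
from h import *
st();np.set_printoptions(precision=3,suppress=True)
print(rel([495,-268,220],99.6),rel([495,-268,220],-80.4))
E
```

```text
t 0.9 p [265.6 565.8 303.9] yaw 64.86 z [ 0.  0. -1.] F [-0.3 -0.1  1.9] M [ 0.053  0.039 -0.015] w 0.995 g 0.0 j6 -0.07
(array([-5.619, -6.574,  0.839]), array([ 0.   ,  0.   , -0.579])) (array([-5.619, -6.574,  0.839]), array([ 0.   , -0.   ,  2.421]))
```

drive_tool --xyz '[[-0.27,-0.32,0],[-0.54,-0.64,0],[-0.8,-0.94,0]]' --turn '[[0,0,0],[0,0,0],[0,0,0]]'

```text
time_s: 1.2
tool_pos: [298.1, 445.4, 303.7]
tcp_rot: [0.0, 0.217, 0.976, -0.0]
force: [0.7, -0.0, 0.3]
gripper_width: 0.998
grasp_force: 0.0
```

drive_tool --xyz '[[-0.27,-0.32,0],[-0.54,-0.64,0],[-0.8,-0.94,0]]' --turn '[[0,0,0],[0,0,0],[0,0,0]]'

```text
time_s: 1.5
tool_pos: [330.6, 326.0, 304.0]
tcp_rot: [0.0, 0.217, 0.976, 0.0]
force: [0.4, 0.9, 0.5]
gripper_width: 1.001
grasp_force: 0.0
```

drive_tool --xyz '[[-0.27,-0.32,0],[-0.54,-0.64,0],[-0.8,-0.94,0]]' --turn '[[0,0,0],[0,0,0],[0,0,0]]'

```text
time_s: 1.8
tool_pos: [363.1, 206.9, 304.2]
tcp_rot: [0.0, 0.217, 0.976, 0.0]
force: [0.3, -0.0, 0.6]
gripper_width: 1.001
grasp_force: 0.0
```

drive_tool --xyz '[[-0.27,-0.32,0],[-0.54,-0.64,0],[-0.8,-0.94,0]]' --turn '[[0,0,0],[0,0,0],[0,0,0]]'

```text
time_s: 2.1
tool_pos: [395.7, 87.8, 304.3]
tcp_rot: [0.001, 0.218, 0.976, 0.0]
force: [0.8, 0.4, -0.0]
gripper_width: 1.003
grasp_force: 0.0
```

drive_tool --xyz '[[-0.27,-0.32,0],[-0.54,-0.64,0],[-0.8,-0.94,0]]' --turn '[[0,0,0],[0,0,0],[0,0,0]]'

```text
time_s: 2.4
tool_pos: [428.2, -31.5, 304.3]
tcp_rot: [0.001, 0.218, 0.976, 0.0]
force: [1.2, -0.3, 0.1]
gripper_width: 1.002
grasp_force: 0.0
```

drive_tool --xyz '[[-0.27,-0.32,0.1],[-0.54,-0.64,0.2],[-0.8,-0.94,0.3]]' --turn '[[0,0,0],[0,0,0],[0,0,0]]'

```text
time_s: 2.7
tool_pos: [460.8, -150.7, 274.0]
tcp_rot: [0.001, 0.218, 0.976, -0.0]
force: [1.1, 0.7, 0.6]
gripper_width: 0.997
grasp_force: 0.0
```

drive_tool --xyz '[[-0.27,-0.32,0.1],[-0.54,-0.64,0.2],[-0.8,-0.94,0.3],[-0.8,-0.94,0.4],[-0.8,-0.94,0.4]]' --turn '[[0,0,-0.12],[0,0,-0.24],[0,0,-0.36],[0,0,-0.48],[0,0,-0.58]]'

```text
time_s: 3.2
tool_pos: [492.2, -268.9, 232.1]
tcp_rot: [-0.001, -0.085, 0.996, 0.001]
force: [-0.8, -0.2, 0.4]
gripper_width: 1.004
grasp_force: 0.0
```

```bash
python3 - <<'E'
from h import *
np.set_printoptions(precision=3,suppress=True)
st();print(rel([495,-268,121],99.6))
a=snap("side","s1");b=snap("top","t1")
cv2.imwrite("pics/E.png",np.hstack([cv2.resize(a[200:330,290:420],(400,400)),cv2.resize(b[190:290,390:490],(400,400))])[:,:,::-1])
for c in("side","top"):print([(d["centre"],d["conf"]) for d in env.landmark_of(c,"hex_nut")])
E
```

```text
t 3.2 p [ 492.2 -268.9  232.1] yaw 99.79 z [-0.003  0.002 -1.   ] F [-0.8 -0.2  0.4] M [ 0.059  0.011 -0.032] w 1.004 g 0.0 j6 -2.319
(array([-0.032,  0.002,  1.11 ]), array([ 0.002, -0.002,  0.003]))
[([349.7, 286.7], 0.82)]
[([438.8, 241.8], 0.57), ([295.5, 227.1], 0.54)]
```

View pics/E.png

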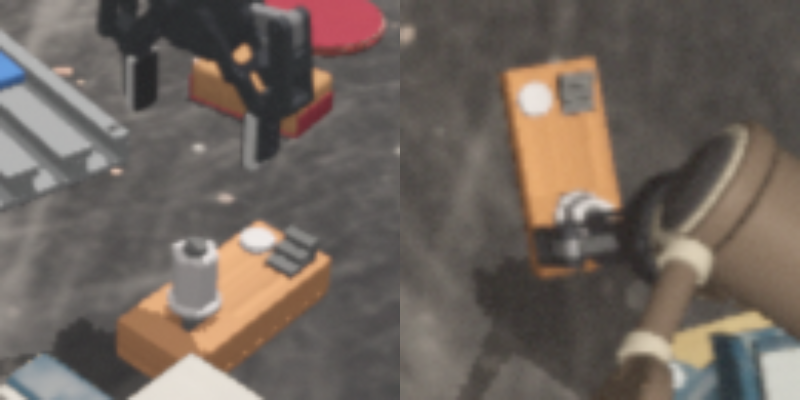

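The picture shows open fingers straight above the nut (tips at about (336,231) and (375,250) in the side image) and the nut clear at (351,287). I now check the sideways agreement by projecting.

```bash
python3 - <<'E'
from h import *
for z in (165,172): 
  print(proj("side",[492.2,-268.9,z]), proj("side",[492.2-7.2,-268.9+48,z]),proj("side",[492.2+7.2,-268.9-48,z]))
for z in (82,88): print(proj("side",[495,-268,z]),proj("top",[495,-268,z]))
E
```

```text
[354.01446077 246.69776756] [335.50880428 237.08447562] [374.08711547 257.12452004]
[354.10729708 243.55265495] [335.5238074  234.02417948] [374.27129276 253.89103997]
[353.77618123 281.34069426] [437.41743434 244.69276609]
[353.85117041 278.89794106] [437.95784624 244.76788634]
```

drive_tool --xyz '[[-0.03,0,0.35],[-0.035,0,0.7],[-0.035,0,0.9],[-0.035,0,1.0],[-0.035,0,1.0]]' --turn '[[0,0,0],[0,0,0],[0,0,0],[0,0,0],[0,0,0]]'

```text
time_s: 3.9
tool_pos: [495.8, -266.5, 132.9]
tcp_rot: [-0.001, -0.084, 0.996, 0.001]
force: [-0.2, 0.6, -0.7]
gripper_width: 0.998
grasp_force: 0.0
```

drive_tool --xyz '[[0,0,0.11],[0,0,0.11],[0,0,0.11]]' --turn '[[0,0,0],[0,0,0],[0,0,0]]'

```text
time_s: 4.2
tool_pos: [496.8, -267.4, 123.6]
tcp_rot: [0.0, -0.084, 0.996, -0.0]
force: [-0.3, -0.2, -0.6]
gripper_width: 0.997
grasp_force: 0.0
```

drive_tool --xyz '[[0,0,0],[0,0,0],[0,0,0],[0,0,0],[0,0,0]]' --turn '[[0,0,0],[0,0,0],[0,0,0],[0,0,0],[0,0,0]]' --gripper 0.0

```text
time_s: 4.7
tool_pos: [496.6, -267.4, 123.4]
tcp_rot: [0.0, -0.084, 0.996, -0.0]
force: [-1.0, -0.1, 2.6]
gripper_width: 0.313
grasp_force: 59.0
```

```bash
python3 - <<'E'
from h import *
st()
E
```

```text
t 4.7 p [ 496.6 -267.4  123.4] yaw 99.66 z [ 0. -0. -1.] F [-1.  -0.1  2.6] M [0.032 0.044 0.006] w 0.313 g 59.004750084131956 j6 -2.31
```

drive_tool --xyz '[[0,0,-0.15],[0,0,-0.4],[0,0,-0.7],[0,0,-0.95]]' --turn '[[0,0,0],[0,0,0],[0,0,0],[0,0,0]]'

```text
time_s: 5.1
tool_pos: [496.2, -267.0, 219.4]
tcp_rot: [-0.0, -0.084, 0.996, 0.0]
force: [0.7, 0.4, -2.4]
gripper_width: 0.307
grasp_force: 59.5
```

drive_tool --xyz '[[-0.08,0.3,0],[-0.16,0.63,0],[-0.25,0.95,0]]' --turn '[[0,0,0],[0,0,0],[0,0,0]]'

```text
time_s: 5.4
tool_pos: [504.6, -168.3, 218.5]
tcp_rot: [-0.0, -0.084, 0.997, 0.0]
force: [-0.6, -0.2, -2.6]
gripper_width: 0.313
grasp_force: 59.5
```

drive_tool --xyz '[[-0.08,0.3,0],[-0.16,0.63,0],[-0.25,0.95,0]]' --turn '[[0,0,0],[0,0,0],[0,0,0]]'

```text
time_s: 5.7
tool_pos: [513.1, -70.0, 218.1]
tcp_rot: [-0.0, -0.084, 0.996, 0.0]
force: [0.6, -0.1, -3.2]
gripper_width: 0.308
grasp_force: 59.6
```

drive_tool --xyz '[[-0.08,0.3,0],[-0.16,0.63,0],[-0.25,0.95,0.0],[-0.25,0.95,0],[-0.25,0.95,0]]' --turn '[[0,0,0],[0,0,0],[0,0,0],[0,0,0],[0,0,0]]'

```text
time_s: 6.2
tool_pos: [522.1, 27.0, 218.0]
tcp_rot: [-0.0, -0.085, 0.996, -0.0]
force: [0.1, -0.0, -2.5]
gripper_width: 0.311
grasp_force: 59.8
```

```bash
python3 - <<'E'
from h import *
np.set_printoptions(precision=1,suppress=True)
st();p,_=pose()
a=snap("side","s2");b=snap("top","t2")
u,v=map(int,proj("side",p-[0,0,85]));u2,v2=map(int,proj("top",[p[0],p[1],60]));print(u,v,u2,v2)
cv2.imwrite("pics/F.png",np.hstack([cv2.resize(a[v-35:v+35,u-30:u+30],(510,595),interpolation=cv2.INTER_CUBIC),cv2.resize(b[v2-60:v2+60,u2-29:u2+29],(288,595),interpolation=cv2.INTER_CUBIC)])[:,:,::-1])
for n in("bolt_head","hex_nut","nut_collar","t_bolt","notch_seat"):
  for c in("side","top"):print(n,c,[(d["centre"],round(d["conf"],2)) for d in env.landmark_of(c,n)[:2]])
for dz in(54,80,113.4,117.4): print(dz,proj("side",p-[0,0,dz]))
E
```

```text
t 6.2 p [522.1  27.  218. ] yaw 99.79 z [-0. -0. -1.] F [ 0.1 -0.  -2.5] M [-0.  0. -0.] w 0.311 g 59.82031068764627 j6 -1.773
286 201 331 233
bolt_head side [([286.6, 209.5], 0.49)]
bolt_head top []
hex_nut side [([283.5, 192.1], 0.68)]
hex_nut top [([315.6, 232.6], 0.57)]
nut_collar side [([283.3, 202.6], 0.6)]
nut_collar top []
t_bolt side [([277.8, 235.8], 0.25)]
t_bolt top []
notch_seat side [([276.2, 222.2], 0.71)]
notch_seat top [([316.7, 226.1], 0.56)]
54 [286.1 189.7]
80 [286.7 199.2]
113.4 [287.3 211.1]
117.4 [287.4 212.5]
```

View pics/F.png

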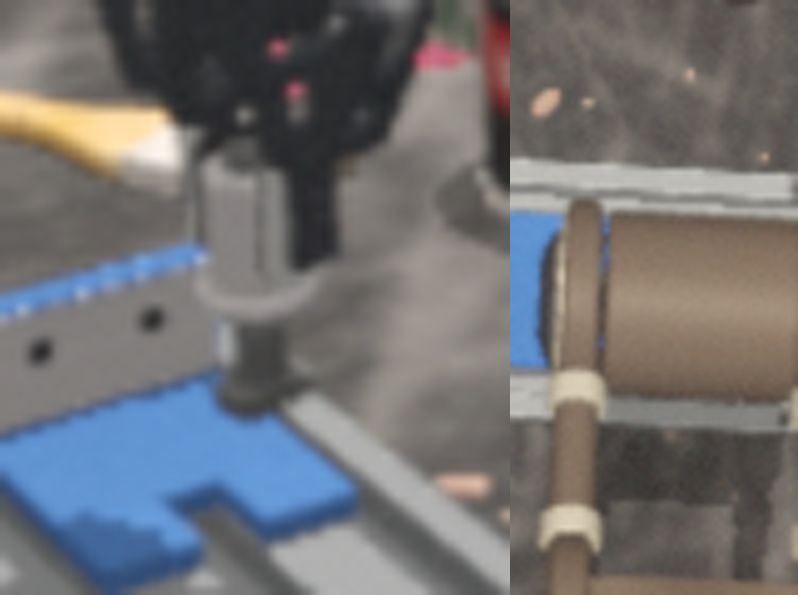

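The side crop shows the bolt hanging in the gripper above the stop's foot: collar at about (286,200), head at about (286,211), with the head seeming to point up and to the right. I check its direction against projected head outlines.

```bash
python3 - <<'E'
from h import *
p,_=pose();a=cv2.imread("pics/s2.png")
u0,v0,S=272,195,10
def crop():
    c=a[v0:v0+26,u0:u0+28].astype(float);c=np.clip((c-20)*1.6,0,255).astype(np.uint8)
    return cv2.resize(c,(260,241),interpolation=cv2.INTER_CUBIC)
k=260/28
out=[]
for phi in (None,9.6,99.6,39.6,-20.4,69.6):
    c=crop()
    if phi is not None:
        f=np.radians(phi);ex=np.array([np.cos(f),np.sin(f),0]);ey=np.array([-np.sin(f),np.cos(f),0])
        P=np.array([proj("side",p-[0,0,117.4]+ex*i*15+ey*j*8.75+[0,0,z]) for i,j,z in[(i,j,z) for i in(-1,1) for j in(-1,1) for z in(0,8)]])
        P[:,0]-=0.7
        H=cv2.convexHull((((P-[u0-.5,v0-.5])*k)).astype(np.float32)).astype(int)
        cv2.polylines(c,[H],True,(0,255,255),1)
        cv2.putText(c,str(phi),(5,15),0,.5,(0,0,255),1)
    out.append(c)
cv2.imwrite("pics/G.png",np.vstack([np.hstack(out[:3]),np.hstack(out[3:])]))
E
```

```text
(no output)
```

View pics/G.png

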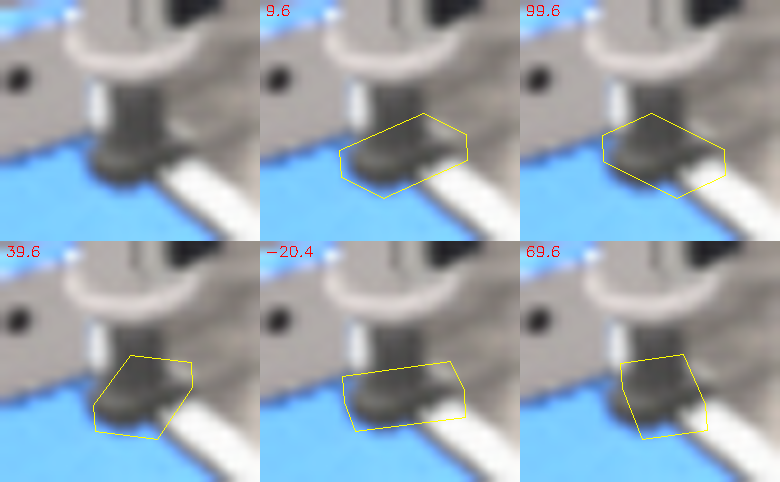

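drive_tool --xyz '[[0,0,0],[0,0,0],[0,0,0],[0,0,0],[0,0,0]]' --turn '[[0,0,0.14],[0,0,0.28],[0,0,0.42],[0,0,0.56],[0,0,0.7]]'

```text
time_s: 7.3
tool_pos: [522.5, 26.3, 217.9]
tcp_rot: [-0.0, 0.281, 0.96, -0.0]
force: [1.0, -0.9, -2.9]
gripper_width: 0.309
grasp_force: 59.8
```

drive_tool --xyz '[[0,0,0],[0,0,0],[0,0,0],[0,0,0],[0,0,0]]' --turn '[[0,0,0.14],[0,0,0.28],[0,0,0.42],[0,0,0.56],[0,0,0.7]]'

```text
time_s: 7.8
tool_pos: [522.5, 26.3, 217.9]
tcp_rot: [-0.0, 0.607, 0.795, -0.0]
force: [-0.4, 0.3, -3.0]
gripper_width: 0.314
grasp_force: 59.8
```

drive_tool --xyz '[[0,0,0.2],[0,0,0.25],[0,0,0.25],[0,0,0.25]]' --turn '[[0,0,0.14],[0,0,0.28],[0,0,0.3],[0,0,0.3]]'

```text
time_s: 8.2
tool_pos: [522.7, 26.3, 193.0]
tcp_rot: [0.0, 0.721, 0.693, 0.0]
force: [0.7, 0.6, -1.8]
gripper_width: 0.31
grasp_force: 59.8
```

```bash
python3 - <<'E'
from h import *
st();p,_=pose();np.set_printoptions(precision=1,suppress=True)
snap("side","s3");a=cv2.imread("pics/s3.png")
for c in ("bolt_head","nut_collar","hex_nut","notch_seat"): print(c,[(d["centre"],round(d["conf"],2)) for d in env.landmark_of("side",c)[:2]])
x,y=proj("side",p-[0,0,110]);print(x,y,proj("side",p-[0,0,113.4]),proj("side",p-[0,0,80]),proj("side",p-[0,0,54]))
u0,v0=int(x)-13,int(y)-12;k=10
def crop():
    c=a[v0:v0+26,u0:u0+26].astype(float);c=np.clip((c-20)*1.5,0,255).astype(np.uint8)
    return cv2.resize(c,None,fx=k,fy=k,interpolation=cv2.INTER_CUBIC)
out=[]
for phi in (None,87.8,80,96,None,None):
    c=crop()
    if phi is not None:
        f=np.radians(phi);ex=np.array([np.cos(f),np.sin(f),0]);ey=np.array([-np.sin(f),np.cos(f),0])
        P=np.array([proj("side",p-[0,0,115.5]+ex*i+ey*j+[0,0,z]) for i,j in[(15,8.75),(-15,-8.75),(15,-2),(9,-8.75),(-15,2),(-9,8.75)] for z in(1,8)])
        H=cv2.convexHull(((P-[u0-.5,v0-.5])*k).astype(np.float32)).astype(int)
        cv2.polylines(c,[H],True,(0,255,255),1);cv2.putText(c,str(phi),(5,15),0,.5,(0,0,255),1)
    out.append(c)
for i,X in((4,(523,50)),(5,None)):pass
big=cv2.resize(a[int(y)-30:int(y)+55,int(x)-42:int(x)+43],(520,520),interpolation=cv2.INTER_CUBIC)
cv2.imwrite("pics/H.png",np.hstack([np.vstack([out[0],out[1]]),big])[:520,:800])
cv2.imwrite("pics/H2.png",np.hstack(out[:4]))
E
```

```text
t 8.2 p [522.7  26.3 193. ] yaw -2.2 z [ 0. -0. -1.] F [ 0.7  0.6 -1.8] M [ 0.008 -0.008  0.007] w 0.31 g 59.83320442959666 j6 0.006
bolt_head [([287.0, 218.6], 0.74)]
nut_collar [([286.4, 211.1], 0.65)]
hex_nut [([285.6, 200.4], 0.71)]
notch_seat [([279.9, 223.8], 0.76)]
288.1042600410941 218.6769096923999 [288.2 219.8] [287.5 208.2] [287.  198.9]
```

View pics/H.png

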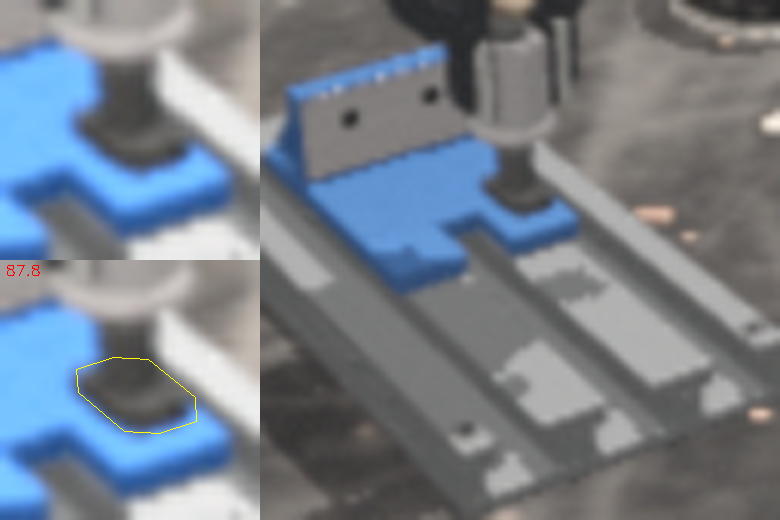

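The picture shows the head lying along the slot direction (87.8° outline fits to about half a pixel) above the foot, right behind the notch in view. I check the notch's position from this view too.

```bash
python3 - <<'E'
from h import *
np.set_printoptions(precision=1,suppress=True)
g=lambda x,y:(246+x/6.12-.4,188+y/6.12-.4)
for n,q in [("mouthL",(467,252)),("mouthR",(512,238)),("inL",(443,229)),("inR",(478,215)),("cornerR",(578,210)),("cornerL",(400,275))]: print(n,onz("side",g(*q),44))
# same for bolt: shank axis at collar/head
print("bolt at collar z", onz("side",(286.2,208.2),193-80), "head", onz("side",(287.4,219),193-113.4))
# notch corner detection by color in side and top
a=cv2.imread("pics/s3.png").astype(int);t=cv2.imread("pics/t0.png").astype(int)
m=((t[:,:,0]-t[:,:,2])>60);print("top rows/cols blue");
for r in range(210,256,1): 
    c=np.where(m[r,260:340])[0]; print(r,(c.min()+260,c.max()+260) if len(c) else "",end=" ")
E
```

```text
mouthL [600.3 -11.6  44. ]
mouthR [622.7 -13.6  44. ]
inL [603.4  10.4  44. ]
inR [622.6  11.3  44. ]
cornerR [660.3 -11.2  44. ]
cornerL [566.7 -10.3  44. ]
bolt at collar z [520.   28.2 113. ] head [523.4  31.2  79.6]
top rows/cols blue
210  211  212  213  214 (np.int64(276), np.int64(288)) 215 (np.int64(276), np.int64(296)) 216 (np.int64(275), np.int64(314)) 217 (np.int64(276), np.int64(322)) 218 (np.int64(276), np.int64(323)) 219 (np.int64(275), np.int64(323)) 220 (np.int64(275), np.int64(322)) 221 (np.int64(275), np.int64(322)) 222 (np.int64(275), np.int64(322)) 223 (np.int64(275), np.int64(322)) 224 (np.int64(275), np.int64(322)) 225 (np.int64(275), np.int64(322)) 226 (np.int64(275), np.int64(322)) 227 (np.int64(275), np.int64(322)) 228 (np.int64(275), np.int64(321)) 229 (np.int64(275), np.int64(312)) 230 (np.int64(275), np.int64(311)) 231 (np.int64(274), np.int64(311)) 232 (np.int64(274), np.int64(311)) 233 (np.int64(274), np.int64(311)) 234 (np.int64(274), np.int64(311)) 235 (np.int64(274), np.int64(312)) 236 (np.int64(274), np.int64(321)) 237 (np.int64(274), np.int64(321)) 238 (np.int64(274), np.int64(321)) 239 (np.int64(274), np.int64(321)) 240 (np.int64(274), np.int64(321)) 241 (np.int64(274), np.int64(321)) 242 (np.int64(274), np.int64(321)) 243 (np.int64(274), np.int64(321)) 244 (np.int64(274), np.int64(321)) 245 (np.int64(284), np.int64(321)) 246 (np.int64(286), np.int64(321)) 247 (np.int64(314), np.int64(321)) 248  249  250  251  252  253  254  255
```

```bash
python3 - <<'E'
from h import *
np.set_printoptions(precision=1,suppress=True)
g=lambda x,y:(246+(x-260)/6.12-.4,188+y/6.12-.4)
for n,q in [("mouthL",(467,252)),("mouthR",(512,238)),("inL",(443,229)),("inR",(478,215)),("cornerR",(578,210)),("cornerL",(400,275))]: print(n,onz("side",g(*q),44))
for n,q in [("mU",(322.5,228.4)),("mD",(321.5,235.6)),("in",(311.8,232)),("fU",(322.8,216.4)),("fD",(321.5,247.5))]: print(n,onz("top",q,44))
E
```

```text
mouthL [511.1  54.5  44. ]
mouthR [532.8  53.1  44. ]
inL [512.7  77.7  44. ]
inR [531.2  79.2  44. ]
cornerR [568.8  56.7  44. ]
cornerL [478.7  54.8  44. ]
mU [535.4  51.8  44. ]
mD [514.9  54.3  44. ]
in [524.7  82.2  44. ]
fU [569.7  51.4  44. ]
fD [481.1  53.8  44. ]
```

drive_tool --xyz '[[0,0.008,0.2],[0,0.008,0.38],[0,0.008,0.41],[0,0.008,0.44],[0,0.008,0.46]]' --turn '[[0,0,0],[0,0,0],[0,0,0],[0,0,0],[0,0,0]]'

```text
time_s: 8.95
tool_pos: [523.6, 26.3, 147.4]
tcp_rot: [0.0, 0.721, 0.693, 0.0]
force: [-1.0, 0.4, -0.2]
gripper_width: 0.308
grasp_force: 60.1
```

```bash
python3 - <<'E'
from h import *
st()
E
```

```text
t 8.95 p [523.6  26.3 147.4] yaw -2.33 z [ 0.  0. -1.] F [-1.   0.4 -0.2] M [-0.012  0.267  0.   ] w 0.308 g 60.10602040216327 j6 0.008
```

drive_tool --xyz '[[0,0,0.01],[0,0,0.02]]' --turn '[[0,0,0],[0,0,0]]'

```text
time_s: 9.15
tool_pos: [524.0, 26.4, 147.0]
tcp_rot: [0.0, 0.721, 0.693, 0.0]
force: [-4.3, 0.9, 12.7]
gripper_width: 0.307
grasp_force: 61.6
```

```bash
python3 - <<'E'
from h import *
st()
E
```

```text
t 9.15 p [524.   26.4 147. ] yaw -2.34 z [ 0.001  0.    -1.   ] F [-4.3  0.9 12.7] M [ 0.071  0.993 -0.015] w 0.307 g 61.59625958651304 j6 0.008
```

drive_tool --xyz '[[0,-0.01,-0.02],[0,-0.015,-0.01],[0,-0.015,0.0],[0,-0.015,0.01]]' --turn '[[0,0,0],[0,0,0],[0,0,0],[0,0,0]]'

```text
time_s: 9.55
tool_pos: [523.5, 26.4, 146.7]
tcp_rot: [0.001, 0.721, 0.693, 0.001]
force: [-5.4, 1.3, 19.1]
gripper_width: 0.309
grasp_force: 62.2
```

```bash
python3 - <<'E'
from h import *
st()
E
```

```text
t 9.55 p [523.5  26.4 146.7] yaw -2.34 z [ 0.003  0.    -1.   ] F [-5.4  1.3 19.1] M [ 0.073  0.943 -0.009] w 0.309 g 62.16340952552855 j6 0.008
```

drive_tool --xyz '[[0,0,-0.05],[0,0,-0.08],[0,0,-0.08],[0,0,-0.08]]' --turn '[[0,0,0],[0,0,0],[0,0,0],[0,0,0]]'

```text
time_s: 9.95
tool_pos: [521.6, 26.3, 151.4]
tcp_rot: [-0.0, 0.721, 0.692, -0.0]
force: [-0.2, 0.1, -2.3]
gripper_width: 0.311
grasp_force: 59.9
```

```bash
python3 - <<'E'
from h import *
st();p,_=pose()
snap("side","s4");a=cv2.imread("pics/s4.png")
x,y=proj("side",p-[0,0,95]);print(x,y)
u0,v0=int(x)-20,int(y)-20
c=a[v0:v0+48,u0:u0+48];c=cv2.resize(c,(576,576),interpolation=cv2.INTER_CUBIC);print(u0,v0,576/48)
cv2.imwrite("pics/I.png",c)
for c in ("bolt_head","nut_collar","hex_nut","notch_seat"): print(c,[(d["centre"],round(d["conf"],2)) for d in env.landmark_of("side",c)[:2]])
E
```

```text
t 9.95 p [521.6  26.3 151.4] yaw -2.34 z [-0.  0. -1.] F [-0.2  0.1 -2.3] M [ 0.002  0.055 -0.04 ] w 0.311 g 59.88857659511268 j6 0.008
288.23191120036716 227.84190050311258
268 207 12.0
bolt_head [([286.3, 232.7], 0.56), ([289.0, 235.8], 0.42)]
nut_collar [([289.7, 224.4], 0.53)]
hex_nut [([287.7, 213.5], 0.53)]
notch_seat [([277.4, 221.5], 0.97)]
```

View pics/I.png

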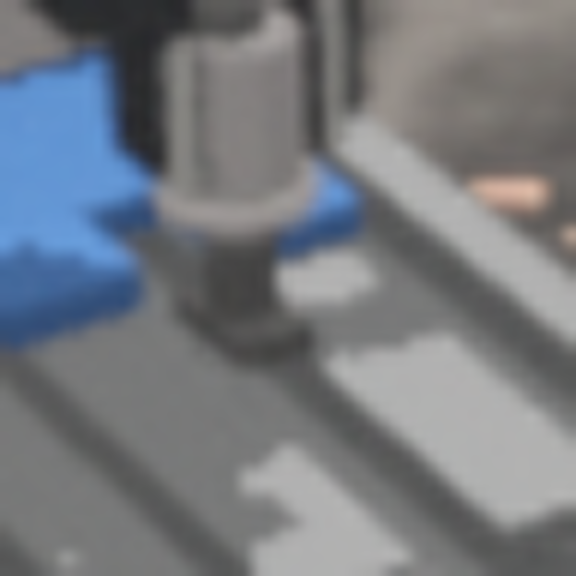

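The picture shows the head just above the plate over the middle slot, at about (289,234), with its right-hand corner about over the right lip. I compute the slot edge from this view.

```bash
python3 - <<'E'
from h import *
np.set_printoptions(precision=1,suppress=True)
a=cv2.imread("pics/s4.png").astype(float).mean(2)
# scan across slot at several y, sample brightness at z=32 plane vs x
from scipy.ndimage import map_coordinates as mc
xs=np.arange(496,548,2.)
for img,cam,ys in((a,"side",(-50,-35,-20,-5,5)),(cv2.imread("pics/t0.png").astype(float).mean(2),"top",(-50,-35,-20,-5,10,25,40))):
    print(cam,xs[::1].astype(int))
    for y in ys:
        P=np.array([proj(cam,[x+(y-26)*.039,y,32]) for x in xs]);print(y,mc(img,[P[:,1],P[:,0]],order=1).astype(int))
# bolt head width centre at silhouette: lower end
g=lambda x,y:(268+x/12-.46,207+y/12-.46)
zb=151.4-117.4
for q in[(240,358),(312,335),(180,308)]: print(onz("side",g(*q),zb+1))
E
```

```text
side [496 498 500 502 504 506 508 510 512 514 516 518 520 522 524 526 528 530
 532 534 536 538 540 542 544 546]
-50 [176 176 176 176 176 174 167 152 134 124 117 109  99  90  86  90 106 134
 159 172 175 176 176 176 176 176]
-35 [148 163 173 176 176 176 172 155 135 123 118 112 102  94  90  91 101 129
 156 173 176 176 176 176 176 176]
-20 [160 170 174 176 176 175 170 157 138 123 117 110 101  93  90  93 104 128
 153 170 175 176 176 176 177 177]
-5 [121 120 120 121 121 123 123 123 123 121 117 110 101  91  86  90 104 131
 158 171 175 176 176 176 176 176]
5 [120 120 120 119 120 120 120 118 119 119 118 111 101  93  89  90 100 128
 156 173 175 175 175 175 174 172]
top [496 498 500 502 504 506 508 510 512 514 516 518 520 522 524 526 528 530
 532 534 536 538 540 542 544 546]
-50 [184 184 184 184 184 184 185 184 181 172 171 182 184 184 183 182 175 164
 146 153 167 182 183 184 184 184]
-35 [184 184 183 184 185 185 184 183 180 173 178 184 185 185 184 183 177 156
 134 138 161 181 184 184 184 184]
-20 [185 185 184 184 184 184 184 187 189 189 185 184 185 186 185 181 174 148
 142 153 180 186 185 185 184 184]
-5 [184 184 184 185 185 186 186 186 185 177 169 180 184 185 184 179 165 142
 141 151 168 178 183 184 185 184]
10 [184 184 185 185 185 184 184 182 178 169 172 183 186 185 184 184 178 163
 138 142 158 180 183 184 184 185]
25 [183 184 184 184 185 186 186 185 185 185 185 185 184 185 184 181 175 152
 138 145 173 187 186 184 185 185]
40 [184 184 185 185 186 186 186 186 186 181 169 179 185 186 184 179 168 144
 144 156 178 183 185 185 185 185]
[515.8  22.2  35. ]
[533.2  21.1  35. ]
[516.   47.8  35. ]
```

```bash
cat > ov.py <<'E'
from h import *
def ov(a,cands,zt,u0,v0,W,H,k,phi=87.8,sl=(511,530.5)):
    out=[]
    for cd in cands:
        c=cv2.resize(np.clip((a[v0:v0+H,u0:u0+W].astype(float)-40)*1.5,0,255).astype(np.uint8),None,fx=k,fy=k,interpolation=cv2.INTER_CUBIC)
        if cd:
            T=lambda P:((np.array(P)-[u0-.5,v0-.5])*k).astype(int)
            b=np.array([cd[0],cd[1],zt-117.4]);f=np.radians(phi);ex=np.array([np.cos(f),np.sin(f),0]);ey=np.array([-np.sin(f),np.cos(f),0])
            Q=[proj("side",b+ex*i+ey*j+[0,0,z]) for i,j in[(15,8.75),(-15,-8.75),(15,-2),(9,-8.75),(-15,2),(-9,8.75)] for z in(1,8)]
            cv2.polylines(c,[cv2.convexHull(T(Q))],True,(0,255,255),1)
            th=np.linspace(0,6.28,40)
            for r,z in((18,35),(8,31),(8,10)): cv2.polylines(c,[T([proj("side",b+[r*np.cos(t),r*np.sin(t),z]) for t in th])],True,(0,0,255),1)
            for s in sl: cv2.polylines(c,[T([proj("side",[s+(y-26)*.039,y,32]) for y in(-20,50)])],False,(0,255,0),1)
            cv2.putText(c,str(cd),(5,12),0,.4,(255,0,255),1)
        out.append(c)
    return out
E
python3 - <<'E'
from ov import *
a=cv2.imread("pics/s4.png")
o=ov(a,[None,(521.6,26.3),(519.5,26.3),(519.5,29)],151.4,276,220,26,20,14)
cv2.imwrite("pics/J.png",np.vstack([np.hstack(o[:2]),np.hstack(o[2:])]))
E
```

```text
(no output)
```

View pics/J.png

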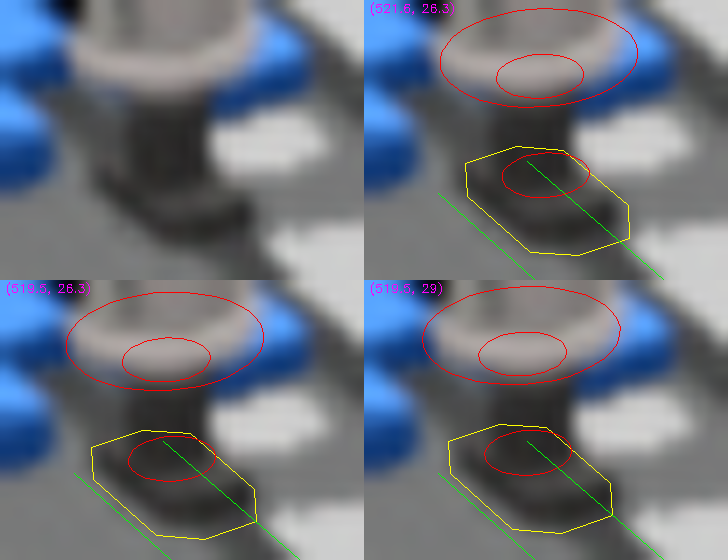

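The overlay shows that, allowing for a common image bias, the bolt axis is about 0.5 mm to +x of the slot's middle. The first tries were at x≈523.6, too far right. I lower again at x≈521.

drive_tool --xyz '[[0,-0.005,0.02],[0,-0.005,0.04],[0,-0.005,0.06]]' --turn '[[0,0,0],[0,0,0],[0,0,0]]'

```text
time_s: 10.5
tool_pos: [521.2, 26.4, 145.6]
tcp_rot: [-0.0, 0.721, 0.693, -0.0]
force: [0.0, -0.7, -2.2]
gripper_width: 0.313
grasp_force: 59.9
```

```bash
python3 - <<'E'
from h import *
st()
E
```

```text
t 10.5 p [521.2  26.4 145.6] yaw -2.34 z [-0.  0. -1.] F [ 0.  -0.7 -2.2] M [-0.056 -0.017  0.01 ] w 0.313 g 59.88826347514987 j6 0.008
```

drive_tool --xyz '[[0,0,0.04],[0,0,0.08],[0,0,0.12],[0,0,0.15],[0,0,0.15]]' --turn '[[0,0,0],[0,0,0],[0,0,0],[0,0,0],[0,0,0]]'

```text
time_s: 11.0
tool_pos: [520.8, 26.4, 130.2]
tcp_rot: [-0.001, 0.721, 0.693, -0.001]
force: [0.1, -0.4, -2.7]
gripper_width: 0.307
grasp_force: 59.9
```

```bash
python3 - <<'E'
from h import *
st()
E
```

```text
t 11.0 p [520.8  26.4 130.2] yaw -2.34 z [-0.001  0.    -1.   ] F [ 0.1 -0.4 -2.7] M [-0.031  0.03   0.022] w 0.307 g 59.85448700375855 j6 0.008
```

drive_tool --xyz '[[0,0,0.015],[0,0,0.03],[0,0,0.04]]' --turn '[[0,0,0],[0,0,0],[0,0,0]]'

```text
time_s: 11.3
tool_pos: [521.4, 26.4, 126.9]
tcp_rot: [0.0, 0.721, 0.693, 0.0]
force: [-0.1, 0.6, -2.5]
gripper_width: 0.312
grasp_force: 59.9
```

drive_tool --xyz '[[0,0,0.01],[0,0,0.015]]' --turn '[[0,0,0],[0,0,0]]'

```text
time_s: 11.5
tool_pos: [521.3, 26.4, 125.4]
tcp_rot: [-0.0, 0.721, 0.693, 0.0]
force: [-0.8, -0.4, 0.6]
gripper_width: 0.31
grasp_force: 60.1
```

```bash
python3 - <<'E'
from h import *
st()
E
```

```text
t 11.5 p [521.3  26.4 125.4] yaw -2.34 z [-0.  0. -1.] F [-0.8 -0.4  0.6] M [ 0.028  0.067 -0.013] w 0.31 g 60.08281602524221 j6 0.008
```

drive_tool --xyz '[[0,0,-0.015],[0,0,-0.03],[0,0,-0.03]]' --turn '[[0,0,0],[0,0,0],[0,0,0]]'

```text
time_s: 11.8
tool_pos: [521.6, 26.4, 128.7]
tcp_rot: [0.0, 0.721, 0.693, 0.0]
force: [-0.5, 0.5, -2.4]
gripper_width: 0.311
grasp_force: 59.9
```

drive_tool --xyz '[[0,0,0],[0,0,0],[0,0,0],[0,0,0],[0,0,0]]' --turn '[[0,0,0.1],[0,0,0.2],[0,0,0.34],[0,0,0.48],[0,0,0.6]]'

```text
time_s: 12.3
tool_pos: [521.4, 26.4, 128.5]
tcp_rot: [0.0, 0.901, 0.433, 0.0]
force: [-0.6, 0.2, -2.1]
gripper_width: 0.305
grasp_force: 59.8
```

```bash
python3 - <<'E'
from h import *
st()
E
```

```text
t 12.3 p [521.4  26.4 128.5] yaw -38.66 z [ 0.  0. -1.] F [-0.6  0.2 -2.1] M [ 0.001 -0.032 -0.028] w 0.305 g 59.836891796439886 j6 0.642
```

drive_tool --xyz '[[0,0,0],[0,0,0],[0,0,0],[0,0,0],[0,0,0]]' --turn '[[0,0,0.14],[0,0,0.28],[0,0,0.42],[0,0,0.56],[0,0,0.7]]'

```text
time_s: 12.8
tool_pos: [520.6, 26.5, 128.1]
tcp_rot: [-0.0, 0.997, 0.081, -0.001]
force: [-1.2, 0.8, -2.5]
gripper_width: 0.311
grasp_force: 59.7
```

drive_tool --xyz '[[0,0,0],[0,0,0],[0,0,0]]' --turn '[[0,0,0.1],[0,0,0.19],[0,0,0.19]]'

```text
time_s: 13.1
tool_pos: [520.3, 26.5, 128.0]
tcp_rot: [-0.0, 1.0, -0.015, -0.001]
force: [-1.7, 0.8, -3.3]
gripper_width: 0.31
grasp_force: 59.8
```

```bash
python3 - <<'E'
from h import *
st();np.set_printoptions(precision=3,suppress=True)
p,_=pose();print(rel([p[0]+.039*40,p[1]+40,p[2]],-92.3))
E
```

```text
t 13.1 p [520.3  26.5 128. ] yaw -91.73 z [-0.003  0.    -1.   ] F [-1.7  0.8 -3.3] M [0.087 0.409 0.002] w 0.31 g 59.81554205529392 j6 1.568
(array([ 0.004, -0.4  ,  0.   ]), array([-0.   ,  0.002,  0.009]))
```

drive_tool --xyz '[[-0.005,0,0],[-0.005,-0.03,0],[-0.004,-0.06,0],[-0.004,-0.09,0],[-0.004,-0.12,0]]' --turn '[[0,0,0],[0,0,0],[0,0,0],[0,0,0],[0,0,0]]'

```text
time_s: 13.6
tool_pos: [520.9, 38.6, 128.2]
tcp_rot: [0.0, 1.0, -0.015, -0.001]
force: [-2.4, -0.3, -3.7]
gripper_width: 0.311
grasp_force: 59.9
```

```bash
python3 - <<'E'
from h import *
st()
E
```

```text
t 13.6 p [520.9  38.6 128.2] yaw -91.72 z [-0.001 -0.    -1.   ] F [-2.4 -0.3 -3.7] M [-0.19   0.489  0.002] w 0.311 g 59.89130954258144 j6 1.592
```

drive_tool --xyz '[[-0.01,-0.01,0],[-0.01,-0.04,0],[-0.01,-0.07,0],[-0.01,-0.1,0],[-0.01,-0.12,0]]' --turn '[[0,0,0],[0,0,0],[0,0,0],[0,0,0],[0,0,0]]'

```text
time_s: 14.1
tool_pos: [520.9, 50.8, 128.5]
tcp_rot: [-0.0, 1.0, -0.015, 0.0]
force: [-1.8, 0.2, -2.3]
gripper_width: 0.311
grasp_force: 59.9
```

```bash
python3 - <<'E'
from h import *
st()
E
```

```text
t 14.1 p [520.9  50.8 128.5] yaw -91.73 z [ 0.001  0.    -1.   ] F [-1.8  0.2 -2.3] M [-0.119  0.288  0.025] w 0.311 g 59.897347055375576 j6 1.615
```

drive_tool --xyz '[[-0.003,-0.03,0],[-0.003,-0.06,0],[-0.003,-0.09,0],[-0.003,-0.12,0],[-0.003,-0.14,0]]' --turn '[[0,0,0],[0,0,0],[0,0,0],[0,0,0],[0,0,0]]'

```text
time_s: 14.6
tool_pos: [521.1, 64.8, 128.5]
tcp_rot: [-0.0, 1.0, -0.015, 0.0]
force: [-0.3, 0.6, -2.5]
gripper_width: 0.31
grasp_force: 59.9
```

```bash
python3 - <<'E'
from h import *
st()
E
```

```text
t 14.6 p [521.1  64.8 128.5] yaw -91.74 z [ 0.001  0.    -1.   ] F [-0.3  0.6 -2.5] M [ 0.001  0.06  -0.029] w 0.31 g 59.902498209849 j6 1.642
```

drive_tool --xyz '[[0,-0.01,0],[0,-0.02,0]]' --turn '[[0,0,0],[0,0,0]]'

```text
time_s: 14.8
tool_pos: [521.1, 66.6, 128.5]
tcp_rot: [-0.0, 1.0, -0.015, 0.0]
force: [-0.6, -0.3, -2.2]
gripper_width: 0.312
grasp_force: 59.9
```

```bash
python3 - <<'E'
from h import *
st()
E
```

```text
t 14.8 p [521.1  66.6 128.5] yaw -91.74 z [ 0.001  0.    -1.   ] F [-0.6 -0.3 -2.2] M [-0.024  0.056  0.015] w 0.312 g 59.8907111864537 j6 1.645
```

drive_tool --xyz '[[0,-0.01,0],[0,-0.015,0]]' --turn '[[0,0,0],[0,0,0]]'

```text
time_s: 15.0
tool_pos: [521.1, 68.0, 128.5]
tcp_rot: [-0.0, 1.0, -0.015, 0.0]
force: [-0.0, 0.2, -1.7]
gripper_width: 0.316
grasp_force: 59.9
```

drive_tool --xyz '[[0,-0.007,0],[0,-0.01,0]]' --turn '[[0,0,0],[0,0,0]]'

```text
time_s: 15.2
tool_pos: [521.0, 68.9, 128.4]
tcp_rot: [-0.0, 1.0, -0.015, 0.0]
force: [1.3, 0.4, -3.3]
gripper_width: 0.31
grasp_force: 59.9
```

drive_tool --xyz '[[0,-0.005,0],[0,-0.007,0]]' --turn '[[0,0,0],[0,0,0]]'

```text
time_s: 15.4
tool_pos: [521.0, 69.6, 128.4]
tcp_rot: [-0.0, 1.0, -0.015, 0.0]
force: [0.8, 0.7, -1.8]
gripper_width: 0.311
grasp_force: 59.9
```

drive_tool --xyz '[[0,-0.005,0],[0,-0.007,0]]' --turn '[[0,0,0],[0,0,0]]'

```text
time_s: 15.6
tool_pos: [521.0, 70.4, 128.4]
tcp_rot: [-0.0, 1.0, -0.015, 0.0]
force: [-0.6, 0.1, -3.6]
gripper_width: 0.309
grasp_force: 59.9
```

drive_tool --xyz '[[0,-0.004,0],[0,-0.006,0]]' --turn '[[0,0,0],[0,0,0]]'

```text
time_s: 15.8
tool_pos: [521.0, 71.0, 128.4]
tcp_rot: [0.0, 1.0, -0.015, 0.0]
force: [-0.3, -0.6, -2.5]
gripper_width: 0.311
grasp_force: 59.9
```

drive_tool --xyz '[[0,-0.004,0],[0,-0.006,0]]' --turn '[[0,0,0],[0,0,0]]'

```text
time_s: 16.0
tool_pos: [521.0, 71.5, 128.4]
tcp_rot: [-0.0, 1.0, -0.015, -0.0]
force: [-0.1, -0.8, -2.6]
gripper_width: 0.312
grasp_force: 59.9
```

drive_tool --xyz '[[0,-0.003,0],[0,-0.005,0]]' --turn '[[0,0,0],[0,0,0]]'

```text
time_s: 16.2
tool_pos: [521.0, 72.0, 128.4]
tcp_rot: [0.0, 1.0, -0.015, 0.0]
force: [0.7, -0.3, -2.9]
gripper_width: 0.311
grasp_force: 59.9
```

drive_tool --xyz '[[0,-0.003,0],[0,-0.005,0]]' --turn '[[0,0,0],[0,0,0]]'

```text
time_s: 16.4
tool_pos: [521.0, 72.5, 128.4]
tcp_rot: [0.0, 1.0, -0.015, 0.0]
force: [-0.2, -0.3, -2.3]
gripper_width: 0.31
grasp_force: 59.9
```

```bash
python3 - <<'E'
from h import *
st()
E
```

```text
t 16.4 p [521.   72.5 128.4] yaw -91.74 z [ 0. -0. -1.] F [-0.2 -0.3 -2.3] M [-0.025  0.056  0.02 ] w 0.31 g 59.85964913852513 j6 1.657
```

drive_tool --xyz '[[0,-0.003,0],[0,-0.005,0]]' --turn '[[0,0,0],[0,0,0]]'

```text
time_s: 16.6
tool_pos: [521.0, 73.0, 128.4]
tcp_rot: [0.0, 1.0, -0.015, -0.0]
force: [-0.9, -0.1, -3.0]
gripper_width: 0.313
grasp_force: 59.9
```

```bash
python3 - <<'E'
from h import *
st()
a=snap("side","s5").astype(int)
# stop displacement check: correlate fence/stop region s3 vs s5
b=cv2.imread("pics/s3.png");c=cv2.imread("pics/s5.png")
r=(slice(195,215),slice(246,272))
print(cv2.phaseCorrelate(b[r].mean(2).astype(np.float32),c[r].mean(2).astype(np.float32)),np.abs(b[r].astype(int)-c[r]).mean())
E
```

```text
t 16.6 p [521.   73.  128.4] yaw -91.74 z [-0. -0. -1.] F [-0.9 -0.1 -3. ] M [ 0.066  0.026 -0.009] w 0.313 g 59.85886056907475 j6 1.658
((-0.017782720020024456, 0.10532768474664245), 0.45147397341551604) 8.799358974358974
```

drive_tool --xyz '[[0,-0.003,0],[0,-0.006,0]]' --turn '[[0,0,0],[0,0,0]]'

```text
time_s: 16.85
tool_pos: [521.1, 73.6, 128.4]
tcp_rot: [-0.0, 1.0, -0.015, 0.0]
force: [0.5, 0.2, -2.0]
gripper_width: 0.312
grasp_force: 59.9
```

drive_tool --xyz '[[0,-0.003,0],[0,-0.005,0]]' --turn '[[0,0,0],[0,0,0]]'

```text
time_s: 17.05
tool_pos: [521.1, 74.1, 128.4]
tcp_rot: [-0.0, 1.0, -0.015, 0.0]
force: [-1.0, -0.7, -2.8]
gripper_width: 0.311
grasp_force: 59.9
```

```bash
python3 - <<'E'
from h import *
st()
E
```

```text
t 17.05 p [521.1  74.1 128.4] yaw -91.74 z [ 0.  0. -1.] F [-1.  -0.7 -2.8] M [ 0.008 -0.024 -0.014] w 0.311 g 59.85853515565395 j6 1.66
```

drive_tool --xyz '[[0,-0.003,0],[0,-0.006,0]]' --turn '[[0,0,0],[0,0,0]]'

```text
time_s: 17.25
tool_pos: [521.1, 74.7, 128.4]
tcp_rot: [0.0, 1.0, -0.015, -0.0]
force: [-0.3, 0.1, -2.2]
gripper_width: 0.31
grasp_force: 59.9
```

drive_tool --xyz '[[0,-0.003,0],[0,-0.005,0]]' --turn '[[0,0,0],[0,0,0]]'

```text
time_s: 17.45
tool_pos: [521.1, 75.2, 128.4]
tcp_rot: [0.0, 1.0, -0.015, 0.0]
force: [-0.7, -0.1, -2.5]
gripper_width: 0.311
grasp_force: 59.9
```

```bash
python3 - <<'E'
from h import *
st()
snap("side","s6")
b=cv2.imread("pics/s5.png").astype(int);c=cv2.imread("pics/s6.png").astype(int)
d=np.abs(b-c).sum(2);print("stop diff",d[200:240,235:275].mean(),"bench noise",d[250:290,240:300].mean())
# blue boundary of left part of fence / front-left foot in s3,s6
for n in("s3","s6"):
    m=cv2.imread(f"pics/{n}.png").astype(int);k=(m[:,:,0]-m[:,:,2])>60
    print(n,[(r,np.where(k[r,240:330])[0].min()+240) for r in range(196,232,4) if k[r,240:330].any()],[(c,np.where(k[200:250,c])[0].max()+200) for c in range(250,300,5) if k[200:250,c].any()])
E
```

```text
t 17.45 p [521.1  75.2 128.4] yaw -91.74 z [ 0. -0. -1.] F [-0.7 -0.1 -2.5] M [-0.059 -0.035  0.004] w 0.311 g 59.86121501773596 j6 1.662
stop diff 5.22375 bench noise 3.0475
s3 [(196, np.int64(272)), (200, np.int64(258)), (204, np.int64(251)), (208, np.int64(251)), (212, np.int64(247)), (216, np.int64(249)), (220, np.int64(254)), (224, np.int64(258)), (228, np.int64(262))] [(250, np.int64(216)), (255, np.int64(221)), (260, np.int64(226)), (265, np.int64(231)), (270, np.int64(234)), (275, np.int64(232)), (280, np.int64(224)), (285, np.int64(226)), (290, np.int64(227)), (295, np.int64(226))]
s6 [(200, np.int64(258)), (204, np.int64(251)), (208, np.int64(251)), (212, np.int64(247)), (216, np.int64(249)), (220, np.int64(254)), (224, np.int64(258)), (228, np.int64(262))] [(250, np.int64(216)), (255, np.int64(221)), (260, np.int64(226)), (265, np.int64(231)), (270, np.int64(234)), (275, np.int64(232)), (285, np.int64(226)), (290, np.int64(227)), (295, np.int64(226))]
```

drive_tool --xyz '[[0,-0.003,0],[0,-0.005,0]]' --turn '[[0,0,0],[0,0,0]]'

```text
time_s: 17.7
tool_pos: [521.1, 75.4, 128.4]
tcp_rot: [0.0, 1.0, -0.015, -0.0]
force: [-0.5, -1.6, -2.9]
gripper_width: 0.311
grasp_force: 59.9
```

drive_tool --xyz '[[0,-0.003,0],[0,-0.005,0]]' --turn '[[0,0,0],[0,0,0]]'

```text
time_s: 17.9
tool_pos: [521.2, 75.7, 128.4]
tcp_rot: [0.001, 1.0, -0.015, -0.0]
force: [-0.5, -3.6, -2.8]
gripper_width: 0.308
grasp_force: 59.9
```

```bash
python3 - <<'E'
from h import *
st()
E
```

```text
t 17.9 p [521.2  75.7 128.4] yaw -91.71 z [-0.    -0.001 -1.   ] F [-0.5 -3.6 -2.8] M [-0.752  0.013 -0.015] w 0.308 g 59.92602157406509 j6 1.664
```

drive_tool --xyz '[[0,0,0.005],[0,0,0.01]]' --turn '[[0,0,0],[0,0,0]]'

```text
time_s: 18.1
tool_pos: [521.3, 75.7, 127.7]
tcp_rot: [0.0, 1.0, -0.015, 0.0]
force: [-0.9, -4.9, 0.9]
gripper_width: 0.313
grasp_force: 60.2
```

drive_tool --xyz '[[0,0,0.004],[0,0,0.007]]' --turn '[[0,0,0],[0,0,0]]'

```text
time_s: 18.3
tool_pos: [521.4, 75.7, 127.0]
tcp_rot: [0.0, 1.0, -0.015, 0.0]
force: [-1.1, -4.6, 1.0]
gripper_width: 0.315
grasp_force: 60.2
```

```bash
python3 - <<'E'
from h import *
st()
E
```

```text
t 18.3 p [521.4  75.7 127. ] yaw -91.72 z [ 0.001 -0.001 -1.   ] F [-1.1 -4.6  1. ] M [-0.98   0.109 -0.006] w 0.315 g 60.223228046670556 j6 1.664
```

drive_tool --xyz '[[0,0,0.004],[0,0,0.007]]' --turn '[[0,0,0],[0,0,0]]'

```text
time_s: 18.5
tool_pos: [521.5, 75.7, 126.7]
tcp_rot: [0.0, 1.0, -0.015, 0.0]
force: [-2.6, -5.9, 5.4]
gripper_width: 0.311
grasp_force: 60.5
```

```bash
python3 - <<'E'
from h import *
st()
E
```

```text
t 18.5 p [521.5  75.7 126.7] yaw -91.72 z [ 0.    -0.001 -1.   ] F [-2.6 -5.9  5.4] M [-0.984  0.303  0.01 ] w 0.311 g 60.50383226014674 j6 1.664
```

drive_tool --xyz '[[0,0.002,-0.003],[0,0.002,-0.003],[0,0.002,-0.003],[0,0.002,-0.003],[0,0.002,-0.003]]' --turn '[[0,0,0.1],[0,0,0.2],[0,0,0.3],[0,0,0.4],[0,0,0.5]]'

```text
time_s: 19.0
tool_pos: [521.0, 76.6, 126.6]
tcp_rot: [-0.0, 0.961, -0.276, -0.0]
force: [-1.5, -0.8, 0.7]
gripper_width: 0.311
grasp_force: 59.1
```

```bash
python3 - <<'E'
from h import *
st()
E
```

```text
t 19.0 p [521.   76.6 126.6] yaw -121.99 z [-0.     0.001 -1.   ] F [-1.5 -0.8  0.7] M [-0.181  0.211  0.151] w 0.311 g 59.133883863687515 j6 2.191
```

drive_tool --xyz '[[0,0,0],[0,0,0],[0,0,0],[0,0,0],[0,0,0]]' --turn '[[0,0,0.12],[0,0,0.24],[0,0,0.36],[0,0,0.48],[0,0,0.6]]'

```text
time_s: 19.5
tool_pos: [521.8, 77.1, 126.6]
tcp_rot: [-0.001, 0.829, -0.56, 0.0]
force: [0.4, 0.2, -0.8]
gripper_width: 0.311
grasp_force: 59.0
```

```bash
python3 - <<'E'
from h import *
st()
E
```

```text
t 19.5 p [521.8  77.1 126.6] yaw -158.06 z [ 0.002  0.002 -1.   ] F [ 0.4  0.2 -0.8] M [ 0.058 -0.136  0.15 ] w 0.311 g 58.96601912565529 j6 2.82
```

drive_tool --xyz '[[0,0,0],[0,0,0],[0,0,0],[0,0,0]]' --turn '[[0,0,0],[0,0,0],[0,0,0],[0,0,0]]' --gripper 0.6

```text
time_s: 19.9
tool_pos: [521.3, 76.1, 126.4]
tcp_rot: [-0.0, 0.831, -0.557, 0.0]
force: [0.5, 1.1, -1.7]
gripper_width: 0.601
grasp_force: 0.0
```

```bash
python3 - <<'E'
from h import *
st();np.set_printoptions(precision=3,suppress=True);p,_=pose();print(rel([522.5,76.2,p[2]],-158))
snap("side","s7")
for n in("s3","s7"):
    m=cv2.imread(f"pics/{n}.png").astype(int);k=(m[:,:,0]-m[:,:,2])>60
    print(n,[(r,np.where(k[r,240:330])[0].min()+240) for r in range(196,232,4) if k[r,240:330].any()],[(c,np.where(k[200:250,c])[0].max()+200) for c in range(250,305,5) if k[200:250,c].any()])
b=cv2.imread("pics/s6.png").astype(int);c=cv2.imread("pics/s7.png").astype(int);d=np.abs(b-c).sum(2);print(d[200:240,235:270].mean())
E
```

```text
t 19.9 p [521.3  76.1 126.4] yaw -157.69 z [ 0.  0. -1.] F [ 0.5  1.1 -1.7] M [-0.04  -0.04  -0.021] w 0.601 g 0.0 j6 2.814
(array([ 0.004, -0.011,  0.   ]), array([-0.   ,  0.   ,  0.005]))
s3 [(196, np.int64(272)), (200, np.int64(258)), (204, np.int64(251)), (208, np.int64(251)), (212, np.int64(247)), (216, np.int64(249)), (220, np.int64(254)), (224, np.int64(258)), (228, np.int64(262))] [(250, np.int64(216)), (255, np.int64(221)), (260, np.int64(226)), (265, np.int64(231)), (270, np.int64(234)), (275, np.int64(232)), (280, np.int64(224)), (285, np.int64(226)), (290, np.int64(227)), (295, np.int64(226))]
s7 [(204, np.int64(251)), (212, np.int64(247)), (216, np.int64(249)), (220, np.int64(254)), (224, np.int64(258)), (228, np.int64(262))] [(250, np.int64(216)), (255, np.int64(221)), (260, np.int64(226)), (265, np.int64(231)), (270, np.int64(234)), (275, np.int64(232)), (290, np.int64(227)), (295, np.int64(226))]
32.90428571428571
```

drive_tool --xyz '[[0.004,-0.011,0],[0.004,-0.011,0],[0.004,-0.011,0],[0.004,-0.011,0],[0.004,-0.011,0]]' --turn '[[0,0,-0.14],[0,0,-0.28],[0,0,-0.42],[0,0,-0.56],[0,0,-0.7]]'

```text
time_s: 20.45
tool_pos: [522.4, 76.0, 126.3]
tcp_rot: [-0.0, 0.976, -0.22, 0.0]
force: [-0.3, -0.2, -0.2]
gripper_width: 0.604
grasp_force: 0.0
```

drive_tool --xyz '[[0,0,0],[0,0,0],[0,0,0],[0,0,0],[0,0,0]]' --turn '[[0,0,-0.14],[0,0,-0.28],[0,0,-0.42],[0,0,-0.56],[0,0,-0.7]]'

```text
time_s: 20.95
tool_pos: [522.3, 76.1, 126.3]
tcp_rot: [-0.0, 0.989, 0.145, 0.0]
force: [0.2, -0.2, 0.1]
gripper_width: 0.599
grasp_force: 0.0
```

drive_tool --xyz '[[0,0,0],[0,0,0],[0,0,0],[0,0,0],[0,0,0]]' --turn '[[0,0,-0.14],[0,0,-0.28],[0,0,-0.42],[0,0,-0.56],[0,0,-0.7]]'

```text
time_s: 21.45
tool_pos: [522.3, 76.0, 126.3]
tcp_rot: [-0.0, 0.872, 0.49, 0.0]
force: [0.2, 0.4, 0.6]
gripper_width: 0.598
grasp_force: 0.0
```

drive_tool --xyz '[[0,0,0],[0,0,0],[0,0,0],[0,0,0],[0,0,0]]' --turn '[[0,0,-0.14],[0,0,-0.28],[0,0,-0.42],[0,0,-0.56],[0,0,-0.7]]'

```text
time_s: 21.95
tool_pos: [522.3, 76.1, 126.3]
tcp_rot: [-0.0, 0.639, 0.77, 0.0]
force: [-0.2, -0.0, 0.1]
gripper_width: 0.599
grasp_force: 0.0
```

drive_tool --xyz '[[0,0,0],[0,0,0],[0,0,0],[0,0,0],[0,0,0]]' --turn '[[0,0,-0.14],[0,0,-0.28],[0,0,-0.42],[0,0,-0.56],[0,0,-0.7]]'

```text
time_s: 22.45
tool_pos: [522.4, 76.0, 126.3]
tcp_rot: [0.0, 0.32, 0.947, 0.0]
force: [0.6, 1.0, -0.4]
gripper_width: 0.598
grasp_force: 0.0
```

drive_tool --xyz '[[0,0,0],[0,0,0],[0,0,0],[0,0,0],[0,0,0]]' --turn '[[0,0,-0.14],[0,0,-0.28],[0,0,-0.42],[0,0,-0.5],[0,0,-0.5]]'

```text
time_s: 22.95
tool_pos: [522.3, 76.1, 126.3]
tcp_rot: [0.0, 0.067, 0.998, 0.0]
force: [0.1, 0.0, 0.0]
gripper_width: 0.6
grasp_force: 0.0
```

```bash
python3 - <<'E'
from h import *
st();np.set_printoptions(precision=3,suppress=True);p,_=pose();print(rel([522.5,76.2,p[2]],82.1))
E
```

```text
t 22.95 p [522.3  76.1 126.3] yaw 82.26 z [ 0.  0. -1.] F [0.1 0.  0. ] M [ 0.009 -0.032 -0.004] w 0.6 g 0.0 j6 -1.374
(array([-0.001,  0.002,  0.   ]), array([0.   , 0.   , 0.003]))
```

drive_tool --xyz '[[0,0.003,0],[0,0.003,0],[0,0.003,0],[0,0.003,0]]' --turn '[[0,0,0],[0,0,0],[0,0,0],[0,0,0]]' --gripper 0.0

```text
time_s: 23.35
tool_pos: [522.7, 75.7, 126.7]
tcp_rot: [0.0, 0.067, 0.998, -0.001]
force: [0.7, -4.4, 2.9]
gripper_width: 0.31
grasp_force: 59.5
```

```bash
python3 - <<'E'
from h import *
st()
E
```

```text
t 23.35 p [522.7  75.7 126.7] yaw 82.27 z [ 0.001 -0.001 -1.   ] F [ 0.7 -4.4  2.9] M [-0.82   0.047  0.069] w 0.31 g 59.47911250870675 j6 -1.373
```

drive_tool --xyz '[[0,0,0],[0,0,0],[0,0,0],[0,0,0]]' --turn '[[0,0,0.08],[0,0,0.16],[0,0,0.24],[0,0,0.32]]'

```text
time_s: 23.75
tool_pos: [522.5, 75.9, 126.6]
tcp_rot: [0.0, 0.234, 0.972, -0.0]
force: [-1.4, -3.7, 4.1]
gripper_width: 0.31
grasp_force: 59.0
```

```bash
python3 - <<'E'
from h import *
st()
E
```

```text
t 23.75 p [522.5  75.9 126.6] yaw 62.89 z [ 0.    -0.001 -1.   ] F [-1.4 -3.7  4.1] M [-0.622  0.117  0.193] w 0.31 g 59.02940056286752 j6 -1.035
```

drive_tool --xyz '[[0,0,0],[0,0,0],[0,0,0],[0,0,0]]' --turn '[[0,0,0.08],[0,0,0.16],[0,0,0.24],[0,0,0.32]]'

```text
time_s: 24.15
tool_pos: [522.5, 76.0, 126.6]
tcp_rot: [0.0, 0.393, 0.919, -0.0]
force: [-0.2, -4.2, 2.6]
gripper_width: 0.308
grasp_force: 58.9
```

```bash
python3 - <<'E'
from h import *
st()
E
```

```text
t 24.15 p [522.5  76.  126.6] yaw 43.69 z [ 0.    -0.001 -1.   ] F [-0.2 -4.2  2.6] M [-0.576  0.049  0.203] w 0.308 g 58.904648842290044 j6 -0.7
```

drive_tool --xyz '[[0,0,-0.002],[0,0,-0.004]]' --turn '[[0,0,0.08],[0,0,0.16]]'

```text
time_s: 24.35
tool_pos: [522.5, 76.0, 126.7]
tcp_rot: [0.0, 0.469, 0.883, -0.0]
force: [0.3, -3.2, -0.3]
gripper_width: 0.308
grasp_force: 58.9
```

```bash
python3 - <<'E'
from h import *
st()
E
```

```text
t 24.35 p [522.5  76.  126.7] yaw 34.08 z [ 0.    -0.001 -1.   ] F [ 0.3 -3.2 -0.3] M [-0.567 -0.089  0.123] w 0.308 g 58.87267196550965 j6 -0.532
```

drive_tool --xyz '[[0,0,0],[0,0,0]]' --turn '[[0,0,0.08],[0,0,0.16]]'

```text
time_s: 24.55
tool_pos: [522.5, 76.0, 126.6]
tcp_rot: [0.0, 0.541, 0.841, -0.0]
force: [0.4, -4.5, 1.3]
gripper_width: 0.307
grasp_force: 58.8
```

```bash
python3 - <<'E'
from h import *
st()
E
```

```text
t 24.55 p [522.5  76.  126.6] yaw 24.48 z [ 0.    -0.001 -1.   ] F [ 0.4 -4.5  1.3] M [-0.545 -0.08   0.15 ] w 0.307 g 58.84192010387778 j6 -0.364
```

drive_tool --xyz '[[0,0,-0.002],[0,0,-0.002],[0,0,-0.002]]' --turn '[[0,0,0.08],[0,0,0.16],[0,0,0.24]]'

```text
time_s: 24.85
tool_pos: [522.5, 76.1, 126.7]
tcp_rot: [0.0, 0.642, 0.766, 0.0]
force: [1.2, -3.1, -0.5]
gripper_width: 0.309
grasp_force: 58.9
```

```bash
python3 - <<'E'
from h import *
st()
E
```

```text
t 24.85 p [522.5  76.1 126.7] yaw 10.08 z [ 0.001 -0.001 -1.   ] F [ 1.2 -3.1 -0.5] M [-0.537 -0.265  0.101] w 0.309 g 58.929519136436284 j6 -0.113
```

drive_tool --xyz '[[0,0,0],[0,0,0],[0,0,0]]' --turn '[[0,0,0.08],[0,0,0.16],[0,0,0.24]]'

```text
time_s: 25.15
tool_pos: [522.6, 76.0, 126.6]
tcp_rot: [0.001, 0.733, 0.68, 0.0]
force: [1.1, -3.1, -1.0]
gripper_width: 0.307
grasp_force: 58.9
```

```bash
python3 - <<'E'
from h import *
st()
E
```

```text
t 25.15 p [522.6  76.  126.6] yaw -4.32 z [ 0.001 -0.001 -1.   ] F [ 1.1 -3.1 -1. ] M [-0.481 -0.289  0.1  ] w 0.307 g 58.93247347790748 j6 0.138
```

drive_tool --xyz '[[0,0,0],[0,0,0],[0,0,0]]' --turn '[[0,0,0.08],[0,0,0.16],[0,0,0.24]]'

```text
time_s: 25.45
tool_pos: [522.8, 76.0, 126.6]
tcp_rot: [0.001, 0.813, 0.583, 0.0]
force: [1.5, -4.3, -2.2]
gripper_width: 0.312
grasp_force: 58.9
```

```bash
python3 - <<'E'
from h import *
st()
E
```

```text
t 25.45 p [522.8  76.  126.6] yaw -18.72 z [ 0.001 -0.001 -1.   ] F [ 1.5 -4.3 -2.2] M [-0.56  -0.289  0.118] w 0.312 g 58.94045735243708 j6 0.39
```

drive_tool --xyz '[[0,0,0],[0,0,0]]' --turn '[[0,0,0.08],[0,0,0.16]]'

```text
time_s: 25.65
tool_pos: [522.8, 76.0, 126.6]
tcp_rot: [0.001, 0.859, 0.513, 0.0]
force: [1.7, -3.7, -1.8]
gripper_width: 0.31
grasp_force: 59.0
```

```bash
python3 - <<'E'
from h import *
st()
E
```

```text
t 25.65 p [522.8  76.  126.6] yaw -28.31 z [ 0.001 -0.001 -1.   ] F [ 1.7 -3.7 -1.8] M [-0.564 -0.267  0.153] w 0.31 g 58.97041973657906 j6 0.557
```

drive_tool --xyz '[[0,0,0],[0,0,0]]' --turn '[[0,0,0.06],[0,0,0.12]]'

```text
time_s: 25.85
tool_pos: [522.8, 76.0, 126.7]
tcp_rot: [0.001, 0.889, 0.458, 0.001]
force: [1.6, -3.9, -1.0]
gripper_width: 0.308
grasp_force: 59.0
```

```bash
python3 - <<'E'
from h import *
st()
E
```

```text
t 25.85 p [522.8  76.  126.7] yaw -35.46 z [ 0.002 -0.001 -1.   ] F [ 1.6 -3.9 -1. ] M [-0.588 -0.346  0.125] w 0.308 g 58.96350699942559 j6 0.682
```

drive_tool --xyz '[[0,0,0]]' --turn '[[0,0,0.08]]'

```text
time_s: 25.95
tool_pos: [522.9, 75.9, 126.7]
tcp_rot: [0.001, 0.907, 0.42, 0.001]
force: [2.6, -3.1, -2.1]
gripper_width: 0.311
grasp_force: 59.0
```

```bash
python3 - <<'E'
from h import *
st()
E
```

```text
t 25.95 p [522.9  75.9 126.7] yaw -40.29 z [ 0.002 -0.001 -1.   ] F [ 2.6 -3.1 -2.1] M [-0.606 -0.325  0.165] w 0.311 g 58.96486989688128 j6 0.766
```

drive_tool --xyz '[[0,0,0],[0,0,0]]' --turn '[[0,0,0.08],[0,0,0.16]]'

```text
time_s: 26.15
tool_pos: [523.0, 75.9, 126.7]
tcp_rot: [0.001, 0.939, 0.343, 0.001]
force: [2.1, -4.7, -1.6]
gripper_width: 0.305
grasp_force: 59.0
```

```bash
python3 - <<'E'
from h import *
st()
E
```

```text
t 26.15 p [523.   75.9 126.7] yaw -49.9 z [ 0.002 -0.001 -1.   ] F [ 2.1 -4.7 -1.6] M [-0.614 -0.365  0.24 ] w 0.305 g 58.98969779256731 j6 0.934
```

drive_tool --xyz '[[0,0,0],[0,0,0]]' --turn '[[0,0,0.08],[0,0,0.16]]'

```text
time_s: 26.35
tool_pos: [523.1, 75.9, 126.6]
tcp_rot: [0.001, 0.965, 0.263, 0.001]
force: [3.1, -4.3, -3.0]
gripper_width: 0.309
grasp_force: 59.0
```

```bash
python3 - <<'E'
from h import *
st()
E
```

```text
t 26.35 p [523.1  75.9 126.6] yaw -59.48 z [ 0.002 -0.001 -1.   ] F [ 3.1 -4.3 -3. ] M [-0.64  -0.383  0.255] w 0.309 g 59.01236613281071 j6 1.101
```

drive_tool --xyz '[[0,0,0]]' --turn '[[0,0,0.05]]'

```text
time_s: 26.45
tool_pos: [523.1, 75.8, 126.6]
tcp_rot: [0.001, 0.971, 0.238, 0.001]
force: [1.7, -3.3, -2.9]
gripper_width: 0.304
grasp_force: 59.0
```

```bash
python3 - <<'E'
from h import *
st()
E
```

```text
t 26.45 p [523.1  75.8 126.6] yaw -62.42 z [ 0.002 -0.001 -1.   ] F [ 1.7 -3.3 -2.9] M [-0.617 -0.463  0.281] w 0.304 g 59.018220375292 j6 1.153
```

drive_tool --xyz '[[0,0,0]]' --turn '[[0,0,0.05]]'

```text
time_s: 26.55
tool_pos: [523.1, 75.8, 126.6]
tcp_rot: [0.001, 0.977, 0.213, 0.001]
force: [2.0, -3.7, -2.9]
gripper_width: 0.31
grasp_force: 59.0
```

```bash
python3 - <<'E'
from h import *
st()
E
```

```text
t 26.55 p [523.1  75.8 126.6] yaw -65.38 z [ 0.002 -0.001 -1.   ] F [ 2.  -3.7 -2.9] M [-0.605 -0.416  0.318] w 0.31 g 59.020035825669765 j6 1.205
```

drive_tool --xyz '[[0,0,0],[0,0,0],[0,0,0],[0,0,0]]' --turn '[[0,0,0],[0,0,0],[0,0,0],[0,0,0]]' --gripper 0.6

```text
time_s: 26.95
tool_pos: [522.2, 76.6, 126.9]
tcp_rot: [-0.0, 0.977, 0.214, -0.0]
force: [-0.2, 0.2, -0.5]
gripper_width: 0.6
grasp_force: 0.0
```

drive_tool --xyz '[[0,0,-0.2],[0,0,-0.5],[0,0,-0.8],[0,0,-1.0],[0,0,-1.0]]' --turn '[[0,0,0],[0,0,0],[0,0,0],[0,0,0],[0,0,0]]'

```text
time_s: 27.45
tool_pos: [524.7, 76.7, 230.5]
tcp_rot: [0.0, 0.977, 0.214, 0.004]
force: [0.3, -0.1, 0.1]
gripper_width: 0.601
grasp_force: 0.0
```

```bash
python3 - <<'E'
from h import *
st()
snap("side","s9");c=cv2.imread("pics/s9.png")
cv2.imwrite("pics/K.png",cv2.resize(c[180:260,235:345],(770,560),interpolation=cv2.INTER_CUBIC))
for n in("s3","s9"):
    m=cv2.imread(f"pics/{n}.png").astype(int);k=(m[:,:,0]-m[:,:,2])>60
    print(n,[(r,np.where(k[r,240:330])[0].min()+240) for r in range(196,232,4) if k[r,240:330].any()],[(c,np.where(k[200:250,c])[0].max()+200) for c in range(250,305,5) if k[200:250,c].any()])
E
```

```text
t 27.45 p [524.7  76.7 230.5] yaw -65.33 z [ 0.008  0.001 -1.   ] F [ 0.3 -0.1  0.1] M [-0.009  0.019  0.057] w 0.601 g 0.0 j6 1.203
s3 [(196, np.int64(272)), (200, np.int64(258)), (204, np.int64(251)), (208, np.int64(251)), (212, np.int64(247)), (216, np.int64(249)), (220, np.int64(254)), (224, np.int64(258)), (228, np.int64(262))] [(250, np.int64(216)), (255, np.int64(221)), (260, np.int64(226)), (265, np.int64(231)), (270, np.int64(234)), (275, np.int64(232)), (280, np.int64(224)), (285, np.int64(226)), (290, np.int64(227)), (295, np.int64(226))]
s9 [(196, np.int64(272)), (200, np.int64(258)), (204, np.int64(251)), (208, np.int64(251)), (212, np.int64(247)), (216, np.int64(249)), (220, np.int64(254)), (224, np.int64(258)), (228, np.int64(262))] [(250, np.int64(216)), (255, np.int64(221)), (260, np.int64(226)), (265, np.int64(231)), (270, np.int64(234)), (275, np.int64(232)), (285, np.int64(220)), (290, np.int64(227)), (295, np.int64(226))]
```

View pics/K.png

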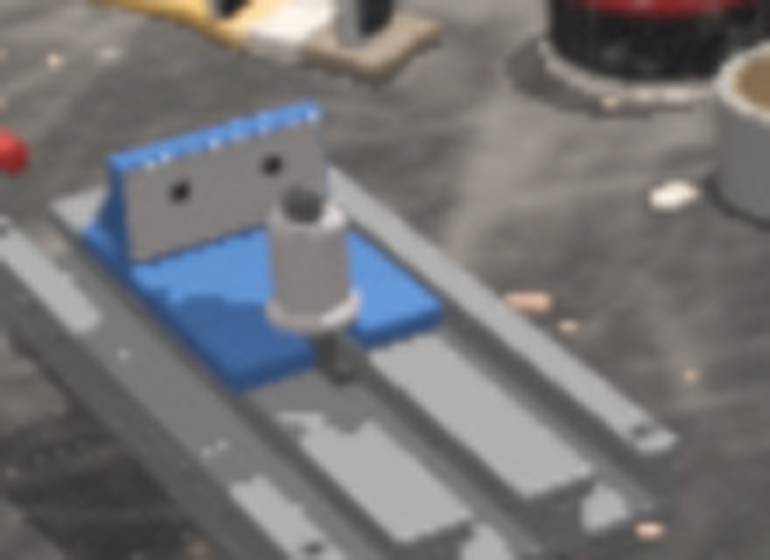

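The picture shows the nut seated upright over the notch, with the collar at about (280,224) on the foot. The stop's outline is unchanged and the gripper is clear.

```bash
python3 -c "
from rig import env
print(env.job_done())"
```

```text
the job is handed in; nothing more can be done
None
```

The T-bolt is home against the notch's end with its head square under the slot's lips, and the nut is snug at about 0.28 N m. The stop showed no movement in the side pictures, and I handed the job in at about 27 s of the 67 s allowed; no verdict came back.

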